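Photograph the lens parts in the light box

TASK

Take the sale photo of the lens parts: stand every one that is on the shelf (whichever of the mount adapter, lens hood, extension tube, eyecup and viewfinder are there) upright on the floor of the grey product tray, slide the loaded tray fully home into the light box, then push the camera along its rail until its carriage is against the front stop, and then press the shutter release fully down and let it come up again. Once the shot is taken, run the camera back against the rear stop and draw the tray, with the parts still standing on it, right out of the light box and its guides. Do not disturb the jar, the dust blower or the memory card case.

Things in the scene. Friction and masses are not known exactly. Their poses are not given: they have to be found in the camera images.
- rig: fixed photo rig on the shelf: white light box, tray guides and camera rail in one line. Origin on the shelf, on the centre line; y runs along that line from the light box (-y) to the camera (+y), x across, z up. Box 234 mm wide (x), 230 high, from y -510 to its open front at y -310 mm, roof open but for edge bars. Rail y 110 to 380 mm, 60 mm wide, a black stop block at each end
- tray_home (a point): point on the shelf in the light box (rig 0, -390 mm) where the tray's origin lies when the tray is fully home against the back stop. The tray slides on the shelf itself, no step, between two aluminium guides 24 mm high and 166 mm apart, from rig y -285 mm to the back stop; their top lips, 20 mm above the shelf, reach just over the tray's rim
- mouth (a point): entry of the tray guides, on the shelf at rig (0, -265 mm): flared lead-in plates, about 194 mm apart at their ends (rig y -258 mm), narrow to the guides' 166 mm at rig y -287 mm. The tray is clear of them once its origin is past rig y -153 mm
- tray: grey plastic product tray, loose, on the shelf before the light box, about 0.4 kg empty. Origin under the middle of the rimmed part, z up, y from the light box towards the handle. Rimmed part 160 (x) by 210 mm (y) outside, 152 by 202 mm inside; floor 4 mm thick with a white mat, rim top 16 mm high. A tongue at its +y end carries the handle
- tray_handle (a point): middle of the tray's upright handle plate, 30 mm above the tray's underside and 155 mm from its origin along y (50 mm from the rim). Plate 70 mm wide in x, 12 mm thick in y, top 44 mm above the shelf
- carriage (a joint): position of the camera carriage on the rail (m): 0 at the rear stop (far from the light box), 0.14 at the front stop (nearest the light box); it starts at 0 to 0.05, slides with about 2.5 N of friction plus light damping and stays where it is left. Pushed or pulled by the camera body
- camera_back (a point): middle of the camera's rear face (faces rig +y), 105 mm above the shelf; moves towards rig -y as the joint grows. Camera body 116 mm across (rig x), 38 mm deep, from 57 to 131 mm above the shelf (hump to 143 mm); a lens 60 mm across stands 50 mm out of the middle of its front, a hand grip 14 mm at its rig -x end. The carriage below, top at 47 mm, reaches 19 mm behind the rear face
- remote: wired shutter release in a fixed black cradle on the shelf, 52 by 92 mm, 16 mm high; origin under its middle, y along its length, z up
- release (a joint): travel of the shutter release button (m): 0 up, 0.006 fully down; it springs back up when let go; about 1.5 N starts it and 5 N holds it fully down
- release_top (a point): middle of the top of the shutter release button, 26 mm diameter, 26 mm above the shelf when up, 18 mm off the cradle's middle
- adapter: lens part: stainless lens mount adapter, round, 58 mm diameter, 24 mm high, hollow-looking top. Origin under its middle, z up. May be absent
- hood: lens part: aluminium lens hood, round, 56 mm diameter, 40 mm high. Origin under its middle, z up. May be absent
- tube: lens part: black extension tube, round, 54 mm diameter, 30 mm high. Origin under its middle, z up. May be absent
- eyecup: lens part: black eyecup, rectangular, 46 mm (x) by 34 mm (y), 22 mm high. Origin under its middle, z up. May be absent
- finder: lens part: aluminium accessory viewfinder, block 38 mm (x) by 46 mm (y), 32 mm high. Origin under its middle, z up. May be absent
- jar: not to be moved: amber glass jar with a black twist cap, 52 mm diameter, 72 mm high, among the lens parts. Origin under its middle
- blower: not to be moved: black rubber dust blower, 58 mm diameter, 105 mm high, standing. Origin under its middle
- card_case: not to be moved: flat black memory card case, 70 by 100 mm, 18 mm high. Origin under its middle
There are look-alikes about, which are no part of the job. Leave any orange look-alike of the remote alone.

How it is judged:
On the way, in this order (a step that is already met when the one before it is completed fails the run):
1. every lens part that is present stands upright on the tray floor inside the rim (x of adapter in the frame of tray between -0.072 and 0.072 m and y of adapter in the frame of tray between -0.098 and 0.098 m and z of adapter in the frame of tray between -0.002 and 0.01 m and angle between each of adapter, hood, tube, eyecup, finder's own z axis and vertical below 0.2 rad and x of hood in the frame of tray between -0.072 and 0.072 m and y of hood in the frame of tray between -0.098 and 0.098 m and z of hood in the frame of tray between -0.002 and 0.01 m and x of tube in the frame of tray between -0.072 and 0.072 m and y of tube in the frame of tray between -0.098 and 0.098 m and z of tube in the frame of tray between -0.002 and 0.01 m and x of eyecup in the frame of tray between -0.072 and 0.072 m and y of eyecup in the frame of tray between -0.098 and 0.098 m and z of eyecup in the frame of tray between -0.002 and 0.01 m and x of finder in the frame of tray between -0.072 and 0.072 m and y of finder in the frame of tray between -0.098 and 0.098 m and z of finder in the frame of tray between -0.002 and 0.01 m), for 0.2 s.
2. the loaded tray is fully home in the light box (all of step 1 and horizontal distance between tray and tray_home below 0.006 m and angle between the y axis of tray and the y axis of rig, either way round below 0.06 rad and angle between tray's own z axis and vertical below 0.05 rad), for 0.2 s.
3. the carriage is against the front stop, the loaded tray still home (all of step 2 and value of joint carriage above 0.136 m), for 0.2 s.
4. the shutter release is fully down, with tray home and camera at the stop (all of step 3 and value of joint release above 0.005 m), for 0.05 s.
5. the shutter release is up again (value of joint release below 0.001 m), for 0.1 s.
At the end, for the whole second after the job is handed in: The photo steps are done; every present lens part stands upright (0.2 rad) on the tray floor inside the rim; the tray lies flat, drawn out until its origin is past y -0.165 m in the rig frame; the carriage is within 4 mm of the rear stop; the shutter release is up; all at rest (all of step 1 and y of tray in the frame of rig between -0.165 and 0.2 m and angle between tray's own z axis and vertical below 0.05 rad and value of joint carriage below 0.004 m and value of joint release below 0.001 m and linear speed of each of tray, adapter, hood, tube, eyecup, finder below 0.01 m/s); the robot touches nothing.
It fails at once if the jar is moved more than 30 mm or tipped (distance of jar from where it was at the start of the episode above 0.03 m or angle between jar's own z axis and vertical above 0.4 rad).
It fails at once if the dust blower is moved more than 30 mm or tipped (distance of blower from where it was at the start of the episode above 0.03 m or angle between blower's own z axis and vertical above 0.4 rad).
It fails at once if the memory card case is moved more than 30 mm or tipped (distance of card_case from where it was at the start of the episode above 0.03 m or angle between card_case's own z axis and vertical above 0.4 rad).
Of adapter, hood, tube, eyecup, finder only 3 to 4 are there at a start; the rules pass over those that are not, and their reading is None.
At some moment in a run one of adapter, hood, tube, eyecup, finder may be knocked a few centimetres aside while the robot is not near it.
Once in a run the grip may slacken for a moment while it holds something.
It also fails if it takes over 208 s, if anything falls off the work surface, if the arm or the gripper's body presses on something with over 40 N, if the wrist force passes 120 N, or if a joint passes its speed limit or range.

ROBOT

A 7-joint arm with a two-finger parallel gripper is mounted at the origin on the work surface. World frame = base frame: x ahead of the robot, y to its left, z up, the work surface at z = 0. Lengths are in m, angles in rad, forces in N, time in s.
With the tool pointing down it reaches from about 0.35 to 0.9 m from the base axis. Payload 7.2 kg.
Tool frame: the origin (TCP) lies midway between the tips of the shut fingers; the grasp point (between the pads) lies 19 mm behind it; z points along the fingers, y is the line along which they close (so a half turn about z gives the same grasp; the last joint's range is limited). The gripper opens to 88 mm and grips with 3 to 60 N. Pads are 20 mm wide; open, the fingers measure 115 mm over their backs; the gripper's body (75 mm by 178 mm) begins 61 mm behind the grasp point.
Start: joints at [1.199, 0.411, -0.013, 1.596, 0.006, 1.134, -0.082], TCP at [0.187, -0.596, 0.223] pointing down, gripper open.
Joint ranges: [-2.95, 2.95], [-0.29, 1.99], [-1.47, 1.44], [0.14, 2.54], [-1.03, 4.17], [0.13, 1.85], [-2.86, 2.86]. Speed limits (rad/s): [2.39, 2.39, 3.01, 3.01, 3.14, 3.14, 3.14].

INTERFACE

Orientations are given as a rotation vector (axis times angle).
In Python, from cell import robot gives the robot as it stands.
- The arm moves only by the tool play_rows, never from a script. Its argument "increments" is a list of rows, each an object of numbers: "x", "y", "z": the shift along the tool's x, y, z in cm; "yaw": the turn about the tool's z in rad. In form: [{"x": .., "y": .., "z": .., "yaw": ..}, ...]. A call has 1 to 8 rows; each row shifts and turns the commanded pose from where the row before left it, along the tool's axes as they then stand; what a row does not reach is not made up. A row lasts 1/10 s, in which the tool goes at most 50 mm and 8.59 degrees, less where a joint would pass 70% of its speed; a pose out of reach is approached as far as the arm can. A call is refused whole if a number of a shift passes 5 or a number of a turn 0.15, either way. A call with a gripper value outside its range is refused whole. "hand" is the opening, from 0 (shut) to 1 (fully open), set as the call begins (left out, the last holds). The fingers move at their own pace and stop on an object; the grip force is fixed at half the most. Time passes only in rows, so rows that do not move let the fingers close. It gives the time, the measured TCP pose, the force, the opening and the grip force at its end, in the units of the state.
- robot.observe(): the state, without advancing time (a new reading comes with each control period).
- robot.grab_frame(name): name is "scene" or "top" or "wrist"; returns a dict with "img" (480x640x3 uint8, blue, green, red), "depth" (480x640 float32, m along the optical axis (not along the pixel's ray), 0 where there is no reading), "fx", "fy", "cx", "cy" (pixels), "position" and "rotation" of the camera in the world. Camera axes: x right, y up, looking along -z (the intrinsics and any distortion apply to the point x, -y, -z); pixel columns grow to the right and rows downward; lengths in m; the calibration is good to about 2 mm. A picture is of the moment at which its call begins.
- robot.sign_off(): hands the job in; it is judged then, once.
The state is a dict: "clock": time; "joint_positions": joint angles; "qd": joint speeds; "tau": joint torques, N m; "eef_pos": TCP position; "tool_rot": TCP orientation; "wrist_force": force on the tool from outside, world axes, zero at the start; "moment": the same for the moment, N m; "opening": finger opening in m; "gripper_force": force on a finger pad.
Only numpy, scipy, OpenCV 4.12 (cv2) and the standard library are available. Lean on these libraries where they do the work, as an engineer would, in place of code of your own. Each camera call takes 0.05 s, during which the arm holds its last target. There are 200 camera calls.

## Working session

There is one attempt and no reset: what is moved stays moved. The work goes in short steps, Python scripts to look and compute and a tool call to move; the robot and the scene stay as the last step left them, time stands still between calls to the robot, and variables do not carry over. Pictures are saved under pics/ and viewed, at most 14 in all, crops included, and the job is handed in when it is done.

Besides the shell and the picture viewer there is one more tool, called after "Request:" by a JSON object that holds its "method" and its "body". play_rows: Moves the arm, as the interface text tells. Its arguments: {"type":"object","properties":{"increments":{"type":"array","items":{"type":"object","properties":{"x":{"type":"number"},"y":{"type":"number"},"z":{"type":"number"},"yaw":{"type":"number"}}}},"hand":{"type":"number"}},"required":["increments"]}

```bash
mkdir -p pics; ls
cat > h.py <<'E'
import numpy as np, cv2
from cell import robot
def cloud(f):
    d=f["depth"]; v,u=np.mgrid[0:480,0:640]
    p=np.stack([(u-f["cx"])/f["fx"]*d,-(v-f["cy"])/f["fy"]*d,-d],-1)
    R=np.array(f["rotation"]); 
    if R.shape!=(3,3): R=cv2.Rodrigues(R.astype(float))[0]
    return p@R.T+np.array(f["position"])
def ray(f,u,v,z):
    R=np.array(f["rotation"])
    if R.shape!=(3,3): R=cv2.Rodrigues(R.astype(float))[0]
    r=R@np.array([(u-f["cx"])/f["fx"],-(v-f["cy"])/f["fy"],-1]); p=np.array(f["position"])
    return p+r*(z-p[2])/r[2]
E
python3 - <<'E'
from h import *
for n in ("scene","top"):
    f=robot.grab_frame(n); cv2.imwrite(f"pics/{n}0.png",f["img"]); np.savez(f"{n}0.npz",**f)
    print({k:(v if np.size(v)<10 else np.shape(v)) for k,v in f.items()})
print(robot.observe())
E
```

```text
pics
{'img': (480, 640, 3), 'depth': (480, 640), 'fx': 542.0103278037751, 'fy': 542.0103278037751, 'cx': 330.04053600416154, 'cy': 232.887557126269, 'position': array([1.15487934, 0.03959406, 1.0587772 ]), 'rotation': array([0.46208448, 0.46522992, 1.51492998])}
{'img': (480, 640, 3), 'depth': (480, 640), 'fx': 461.3581187421834, 'fy': 461.3581187421834, 'cx': 316.2941238250671, 'cy': 236.89372766271106, 'position': array([0.22981292, 0.03757595, 1.34601583]), 'rotation': array([ 0.16147684, -0.17381487, -1.61098646])}
{'clock': 0.1, 'joint_positions': array([ 1.19880955,  0.41178527, -0.01269537,  1.59696327,  0.005602  ,
        1.1342802 , -0.08218445]), 'qd': array([ 9.54168199e-04, -5.50305289e-04,  3.25813439e-04, -1.23316987e-03,
       -5.90487731e-04, -7.56414595e-05, -2.28603754e-04]), 'tau': array([ 3.10668889e-03, -5.89098859e+01,  6.44115228e-01, -2.91711831e+01,
       -5.36865648e-02,  1.44567504e-02,  6.32402453e-05]), 'eef_pos': array([ 0.18677837, -0.595966  ,  0.22191365]), 'tool_rot': array([-3.10406705e+00, -4.75187314e-01,  4.98172048e-04]), 'wrist_force': array([-0.14310963,  0.47638406,  0.5920935 ]), 'moment': array([0.02447196, 0.05204669, 0.02961514]), 'gripper_force': 0.0, 'opening': 0.0877082822458705}
```

View pics/scene0.png

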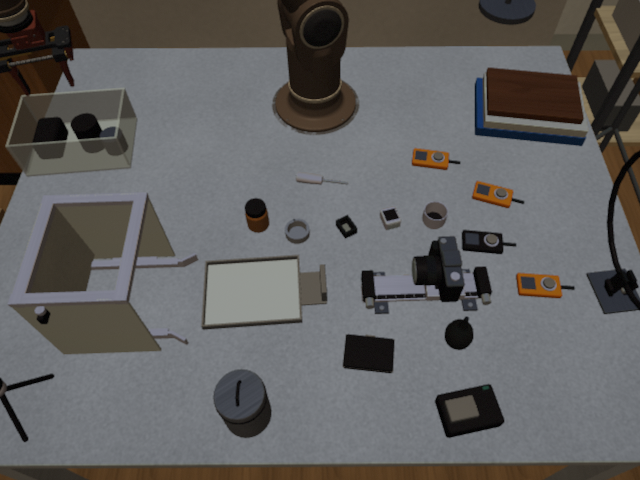

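View pics/top0.png

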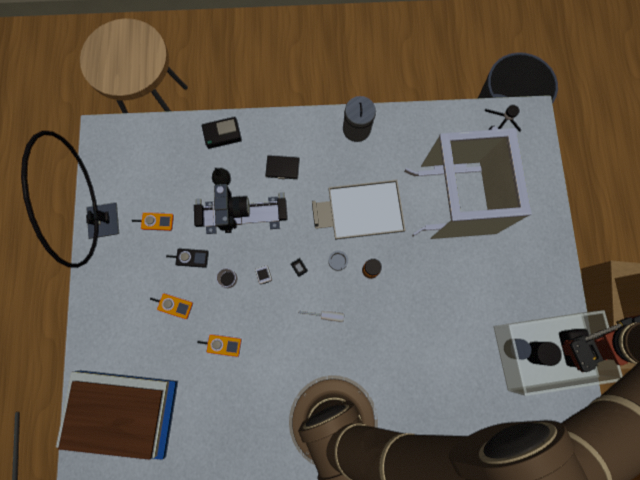

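Scene view: adapter-like ring (297,230), eyecup (346,226), viewfinder (390,217), hood or tube (434,215), jar (257,214), black remote (485,241) among three orange look-alikes, tray (252,291), camera (450,268), card case (369,352), blower (459,332). The bin at (75,130) holds look-alikes.

```bash
cat > m.py <<'E'
from h import *
def blobs(f,lo,hi,z0=0.008,amin=60):
    P=cloud(f); m=((P[...,2]>z0)&(P[...,2]<0.4)&(f["depth"]>0)&(P[...,0]>lo[0])&(P[...,0]<hi[0])&(P[...,1]>lo[1])&(P[...,1]<hi[1])).astype(np.uint8)
    n,l,st,c=cv2.connectedComponentsWithStats(m)
    for i in range(1,n):
        if st[i,4]<amin: continue
        q=P[l==i]; zt=np.percentile(q[:,2],97); t=q[q[:,2]>zt-0.006]
        r=cv2.minAreaRect((t[:,:2]*1000).astype(np.float32))
        col=f["img"][l==i].mean(0).astype(int)
        print(c[i].astype(int),st[i,4],"ztop %.3f"%zt,"rect c",np.round(r[0],0),"sz",np.round(r[1],0),"ang %.0f"%r[2],"bgr",col)
E
python3 - <<'E'
from m import *
for n in ("top","scene"):
    f=dict(np.load(n+"0.npz")); print(n); blobs(f,(0.25,-0.65),(1.0,0.75))
    P=cloud(f); print("table z",np.median(P[200:400,150:500,2]))
s=dict(np.load("scene0.npz")); t=dict(np.load("top0.npz"))
a=cv2.resize(s["img"][180:330,200:520],(800,375),interpolation=cv2.INTER_CUBIC)
b=cv2.resize(t["img"][160:300,150:450][::-1,::-1],(480,224),interpolation=cv2.INTER_CUBIC)
c=np.zeros((600,800,3),np.uint8); c[:375]=a; c[375:599,:480]=b
cv2.imwrite("pics/crop1.png",c)
E
```

```text
top
[358 117] 1201 ztop 0.135 rect c [ 858. -122.] sz [86. 84.] ang 41 bgr [63 59 57]
[481 177] 8047 ztop 0.233 rect c [ 618. -413.] sz [236. 202.] ang 2 bgr [94 94 95]
[221 131] 936 ztop 0.053 rect c [864. 278.] sz [40. 54.] ang 12 bgr [43 46 47]
[ 64 201] 2126 ztop 0.388 rect c [601. 658.] sz [110.  12.] ang 7 bgr [24 26 28]
[282 166] 742 ztop 0.023 rect c [739. 114.] sz [99. 72.] ang 82 bgr [35 36 39]
[235 206] 2910 ztop 0.142 rect c [594. 278.] sz [103.  37.] ang 7 bgr [75 69 67]
[367 208] 495 ztop 0.021 rect c [ 597. -133.] sz [161. 210.] ang 4 bgr [116 120 120]
[314 213] 112 ztop 0.049 rect c [585.  22.] sz [65. 12.] ang 4 bgr [ 96 106 110]
[155 220] 559 ztop 0.027 rect c [585. 486.] sz [73. 46.] ang 84 bgr [ 48  94 129]
[190 257] 571 ztop 0.027 rect c [471. 385.] sz [74. 41.] ang 72 bgr [59 56 56]
[338 259] 167 ztop 0.030 rect c [444. -39.] sz [52. 56.] ang 87 bgr [114 107 102]
[298 266] 124 ztop 0.025 rect c [430.  75.] sz [45. 33.] ang 29 bgr [52 50 48]
[371 267] 307 ztop 0.076 rect c [ 414. -132.] sz [45. 45.] ang 88 bgr [40 46 53]
[263 274] 229 ztop 0.037 rect c [412. 178.
[... 1253 characters left out ...]
 36.] ang 2 bgr [62 58 58]
[250 291] 1005 ztop 0.020 rect c [ 598. -131.] sz [164. 211.] ang 4 bgr [71 76 79]
[323 281] 214 ztop 0.047 rect c [588.  24.] sz [71. 12.] ang 4 bgr [73 78 82]
[540 284] 988 ztop 0.027 rect c [593. 496.] sz [72. 48.] ang 86 bgr [ 41  75 110]
[459 333] 720 ztop 0.098 rect c [711. 300.] sz [ 8. 11.] ang 33 bgr [17 18 19]
[369 352] 1711 ztop 0.022 rect c [743. 116.] sz [99. 73.] ang 83 bgr [20 20 22]
[242 402] 3007 ztop 0.135 rect c [ 862. -120.] sz [86. 85.] ang 29 bgr [59 55 54]
[ 17 399] 680 ztop 0.119 rect c [ 837. -543.] sz [18.  4.] ang 4 bgr [25 25 26]
[469 409] 2605 ztop 0.053 rect c [865. 281.] sz [41. 56.] ang 12 bgr [31 34 36]
table z 0.0019722845197213124
```

View pics/crop1.png

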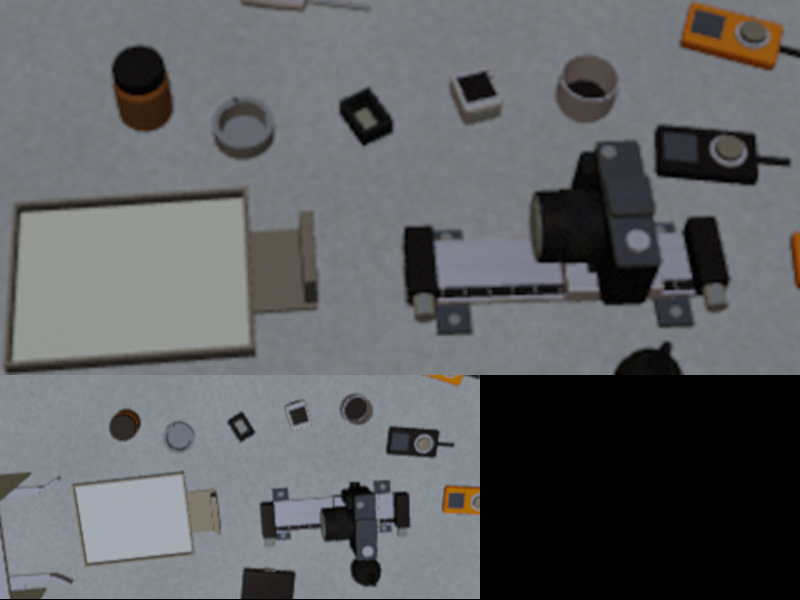

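The crop confirms four parts on the shelf: adapter, eyecup, viewfinder and hood (light grey, 40 mm high). The tube-like pieces lie only in the bin. The only black remote is at (485,241), with its button at the +y end. I start with the adapter.

```bash
cat > go.py <<'E'
import sys; from h import *
def go(x,y,z,deg):
    s=robot.observe(); p=s["eef_pos"]*100; R=cv2.Rodrigues(s["tool_rot"])[0]
    a=np.degrees(np.arctan2(R[1,0],R[0,0])); d=(deg-a+180)%360-180
    print("t %.1f"%s["clock"],"pos",np.round(p*10,1),"ang %.1f"%a,"tilt %.2f"%np.degrees(np.arccos(-R[2,2])),"F",np.round(s["wrist_force"],1),"open %.3f gf %.1f q7 %.2f"%(s["opening"],s["gripper_force"],s["joint_positions"][6]))
    t=np.radians(deg); D=np.array([x,y,z])/10-p
    print(" yaw first %.3f"%-np.radians(d)," then x %.2f y %.2f z %.2f"%(D[0]*np.cos(t)+D[1]*np.sin(t),D[0]*np.sin(t)-D[1]*np.cos(t),-D[2]))
if __name__=="__main__": go(*map(float,sys.argv[1:]))
E
sed -i 's/pics/pics/' go.py; python3 go.py 445 -38 222 45
```

```text
t 0.1 pos [ 186.8 -596.   221.9] ang 17.4 tilt 0.08 F [-0.1  0.5  0.6] open 0.088 gf 0.0 q7 -0.08
 yaw first -0.482  then x 57.71 y -21.20 z -0.01
```

Request:
{"method": "play_rows", "body": {"increments": [{"yaw": -0.12}, {"yaw": -0.12}, {"yaw": -0.12}, {"yaw": -0.12}, {"x": 4.4, "y": -1.6}, {"x": 4.4, "y": -1.6}, {"x": 4.4, "y": -1.6}, {"x": 4.4, "y": -1.6}]}}

```text
invalid input at $.increments[0]: expected keys x, y, z, yaw
```

Request:
{"method": "play_rows", "body": {"increments": [{"x": 4.4, "y": -1.6}, {"x": 4.4, "y": -1.6}, {"x": 4.4, "y": -1.6}, {"x": 4.4, "y": -1.6}, {"x": 4.4, "y": -1.6}, {"x": 4.4, "y": -1.6}, {"x": 4.4, "y": -1.6}, {"x": 3, "y": -1.1}]}}

```text
invalid input at $.increments[0]: expected keys x, y, z, yaw
```

```bash
cat > w.py <<'E'
import sys; from m import *
# usage: w.py cam name x y half [z0]
c,n,x,y,h=sys.argv[1],sys.argv[2],*map(float,sys.argv[3:6]); z0=float(sys.argv[6])/1000 if len(sys.argv)>6 else .008
f=robot.grab_frame(c); cv2.imwrite(f"pics/{n}.png",f["img"]); np.savez(n+".npz",**f)
blobs(f,((x-h)/1000,(y-h)/1000),((x+h)/1000,(y+h)/1000),z0)
E
python3 go.py 445 -38 100 45; python3 w.py wrist w1 445 -38 150
```

```text
t 0.1 pos [ 186.8 -596.   221.9] ang 17.4 tilt 0.08 F [-0.1  0.5  0.6] open 0.088 gf 0.0 q7 -0.08
 yaw first -0.482  then x 57.71 y -21.20 z 12.19
```

Request:
{"method": "play_rows", "body": {"increments": [{"x": 0, "y": 0, "z": 0, "yaw": -0.12}, {"x": 0, "y": 0, "z": 0, "yaw": -0.12}, {"x": 0, "y": 0, "z": 0, "yaw": -0.12}, {"x": 0, "y": 0, "z": 0, "yaw": -0.12}, {"x": 4.4, "y": -1.6, "z": 0, "yaw": 0}, {"x": 4.4, "y": -1.6, "z": 0, "yaw": 0}, {"x": 4.4, "y": -1.6, "z": 0, "yaw": 0}, {"x": 4.4, "y": -1.6, "z": 0, "yaw": 0}]}}

```text
clock: 0.95
eef_pos: [0.2668, -0.425, 0.2224]
tool_rot: [-2.903, -1.199, 0.0]
wrist_force: [1.3, 0.3, 0.5]
opening: 0.0878
gripper_force: 0.0
```

Request:
{"method": "play_rows", "body": {"increments": [{"x": 4.4, "y": -1.6, "z": 0, "yaw": 0}, {"x": 4.4, "y": -1.6, "z": 0, "yaw": 0}, {"x": 4.4, "y": -1.6, "z": 0, "yaw": 0}, {"x": 4.4, "y": -1.6, "z": 0, "yaw": 0}, {"x": 4.4, "y": -1.6, "z": 0, "yaw": 0}, {"x": 4.4, "y": -1.6, "z": 0, "yaw": 0}, {"x": 4.4, "y": -1.6, "z": 0, "yaw": 0}, {"x": 3, "y": -1.1, "z": 0, "yaw": 0}]}}

```text
clock: 1.75
eef_pos: [0.4198, -0.098, 0.2229]
tool_rot: [2.902, 1.203, 0.001]
wrist_force: [0.3, -0.4, 0.3]
opening: 0.0875
gripper_force: 0.0
```

```bash
python3 go.py 445 -38 100 45; python3 w.py wrist w1 445 -38 150;python3 w.py top t1 445 -38 150; python3 w.py scene s1 445 -38 150
```

```text
t 1.8 pos [419.8 -98.  222.9] ang 45.0 tilt 0.04 F [ 0.3 -0.4  0.3] open 0.087 gf 0.0 q7 -0.73
 yaw first 0.001  then x 6.03 y -2.46 z 12.29
[340  15] 772 ztop 0.044 rect c [566.  22.] sz [31. 12.] ang 5 bgr [64 71 75]
[381 123] 1014 ztop 0.017 rect c [ 558. -107.] sz [ 85. 156.] ang 4 bgr [118 128 135]
[204  82] 1203 ztop 0.023 rect c [430.  76.] sz [46. 34.] ang 30 bgr [18 17 16]
[294 156] 1205 ztop 0.025 rect c [445. -38.] sz [57. 57.] ang 45 bgr [115 104  99]
[139 187] 258 ztop 0.016 rect c [297.  55.] sz [56.  7.] ang 80 bgr [116 111 107]
[181 227] 326 ztop 0.022 rect c [297.  -5.] sz [47.  6.] ang 87 bgr [116 116 122]
[337 242] 2395 ztop 0.073 rect c [ 415. -132.] sz [46. 48.] ang 45 bgr [18 23 31]
[321 397] 86871 ztop 0.342 rect c [437. -82.] sz [  5. 118.] ang 45 bgr [19 23 27]
[315 217] 76 ztop 0.048 rect c [574.  21.] sz [40. 12.] ang 3 bgr [101 112 117]
[337 228] 96 ztop 0.022 rect c [538. -43.] sz [99. 50.] ang 40 bgr [137 141 142]
[350 263] 858 ztop 0.393 rect c [408. -55.] sz [34. 14.] ang 19 bgr [65 68 74]
[298 266] 126 ztop 0.026 rect c [430.  75.] sz [46. 33.] ang 29 bgr [58 56 54]
[257 129] 3316 ztop 0.394 rect c [436. -83.] sz [40. 84.] ang 30 bgr [25 27 35]
[313 180] 80 ztop 0.025 rect c [298.  -2.] sz [40.  5.] ang 89 bgr [105 105 110]
[256 214] 643 ztop 0.075 rect c [ 416. -131.] sz [47. 48.] ang 50 bgr [20 28 40]
[346 225] 243 ztop 0.026 rect c [432.  77.] sz [47. 34.] ang 30 bgr [33 33 32]
[297 229] 347 ztop 0.028 rect c [446. -37.] sz [59. 56.] ang 22 bgr [83 81 81]
[270 261] 310 ztop 0.020 rect c [526. -93.] sz [174.  74.] ang 67 bgr [72 77 80]
[322 272] 99 ztop 0.048 rect c [574.  23.] sz [42. 12.] ang 5 bgr [84 90 94]
```

Request:
{"method": "play_rows", "body": {"increments": [{"x": 3, "y": -1.2, "z": 0, "yaw": 0}, {"x": 3, "y": -1.2, "z": 0, "yaw": 0}, {"x": 0, "y": 0, "z": 4.5, "yaw": 0}, {"x": 0, "y": 0, "z": 4.5, "yaw": 0}, {"x": 0, "y": 0, "z": 4.5, "yaw": 0}, {"x": 0, "y": 0, "z": 4.5, "yaw": 0}, {"x": 0, "y": 0, "z": 2.5, "yaw": 0}, {"x": 0, "y": 0, "z": 1.3, "yaw": 0}]}}

```text
clock: 2.7
eef_pos: [0.4426, -0.0432, 0.0023]
tool_rot: [-2.903, -1.197, 0.006]
wrist_force: [0.3, 0.3, 0.5]
opening: 0.0879
gripper_force: 0.0
```

Request:
{"method": "play_rows", "body": {"hand": 0, "increments": [{"x": 0, "y": 0, "z": 0, "yaw": 0}, {"x": 0, "y": 0, "z": 0, "yaw": 0}, {"x": 0, "y": 0, "z": 0, "yaw": 0}, {"x": 0, "y": 0, "z": 0, "yaw": 0}, {"x": 0, "y": 0, "z": 0, "yaw": 0}, {"x": 0, "y": 0, "z": 0, "yaw": 0}, {"x": 0, "y": 0, "z": 0, "yaw": 0}, {"x": 0, "y": 0, "z": 0, "yaw": 0}]}}

```text
clock: 3.5
eef_pos: [0.4452, -0.0419, 0.0058]
tool_rot: [2.902, 1.199, 0.002]
wrist_force: [-1.8, -0.2, 8.5]
opening: 0.0577
gripper_force: 30.0
```

```bash
python3 go.py 445 -38 100 4
```

```text
t 3.5 pos [445.2 -41.9   5.8] ang 44.9 tilt 0.11 F [-1.8 -0.2  8.5] open 0.058 gf 30.0 q7 -1.18
 yaw first 0.714  then x 0.01 y -0.39 z -9.42
```

Request:
{"method": "play_rows", "body": {"increments": [{"x": 0, "y": 0, "z": -2, "yaw": 0}, {"x": 0, "y": 0, "z": -3, "yaw": 0}, {"x": 0, "y": 0, "z": -3, "yaw": 0.14}, {"x": 0, "y": 0, "z": -2, "yaw": 0.145}, {"x": 0, "y": 0, "z": 0, "yaw": 0.145}, {"x": 0, "y": 0, "z": 0, "yaw": 0.145}, {"x": 0, "y": 0, "z": 0, "yaw": 0.14}, {"x": 0, "y": 0, "z": 0, "yaw": 0}]}}

```text
clock: 4.3
eef_pos: [0.4447, -0.0418, 0.1052]
tool_rot: [3.139, 0.105, 0.002]
wrist_force: [0.0, -0.0, -1.7]
opening: 0.0574
gripper_force: 30.0
```

```bash
python3 go.py 560.5 -182.5 12 4;  python3 w.py wrist w2 597 -132 130; python3 w.py top t2 597 -132 130
```

```text
t 4.3 pos [444.7 -41.8 105.2] ang 3.8 tilt 0.07 F [ 0.  -0.  -1.7] open 0.057 gf 30.0 q7 -1.68
 yaw first -0.003  then x 10.58 y 14.84 z 9.32
[499 101] 4757 ztop 0.017 rect c [ 567. -135.] sz [ 99. 211.] ang 4 bgr [ 93 103 109]
[322 251] 1906 ztop 0.124 rect c [472. -42.] sz [41.  9.] ang 90 bgr [105  99  97]
[433 396] 45411 ztop 0.224 rect c [469. -61.] sz [ 4. 77.] ang 4 bgr [28 32 35]
[376 197] 322 ztop 0.021 rect c [ 597. -133.] sz [161. 210.] ang 4 bgr [121 126 127]
```

Request:
{"method": "play_rows", "body": {"increments": [{"x": 2.6, "y": 3.7, "z": 0, "yaw": 0}, {"x": 2.6, "y": 3.7, "z": 0, "yaw": 0}, {"x": 2.7, "y": 3.7, "z": 0, "yaw": 0}, {"x": 2.7, "y": 3.7, "z": 0, "yaw": 0}, {"x": 0, "y": 0, "z": 3, "yaw": 0}, {"x": 0, "y": 0, "z": 3, "yaw": 0}, {"x": 0, "y": 0, "z": 2, "yaw": 0}, {"x": 0, "y": 0, "z": 0, "yaw": 0}]}}

```text
clock: 5.2
eef_pos: [0.5581, -0.1816, 0.0216]
tool_rot: [-3.137, -0.113, 0.008]
wrist_force: [-0.7, 0.2, -0.9]
opening: 0.0575
gripper_force: 30.0
```

```bash
python3 go.py 560.5 -182.5 11.5 4
```

```text
t 5.2 pos [ 558.1 -181.6   21.6] ang 4.1 tilt 0.32 F [-0.7  0.2 -0.9] open 0.058 gf 30.0 q7 -1.47
 yaw first 0.002  then x 0.23 y 0.11 z 1.01
```

Request:
{"method": "play_rows", "body": {"increments": [{"x": 0, "y": 0, "z": 0.4, "yaw": 0}, {"x": 0, "y": 0, "z": 0.4, "yaw": 0}, {"x": 0, "y": 0, "z": 0.3, "yaw": 0}, {"x": 0, "y": 0, "z": 0, "yaw": 0}, {"x": 0, "y": 0, "z": 0, "yaw": 0}, {"x": 0, "y": 0, "z": 0, "yaw": 0}]}}

```text
clock: 5.8
eef_pos: [0.5607, -0.1821, 0.0141]
tool_rot: [3.139, 0.108, 0.001]
wrist_force: [-0.3, 0.3, -0.6]
opening: 0.0574
gripper_force: 30.0
```

```bash
python3 go.py 560.5 -182.5 11.5 4
```

```text
t 5.8 pos [ 560.7 -182.1   14.1] ang 4.0 tilt 0.04 F [-0.3  0.3 -0.6] open 0.057 gf 30.0 q7 -1.48
 yaw first -0.001  then x -0.02 y 0.04 z 0.26
```

Request:
{"method": "play_rows", "body": {"increments": [{"x": 0, "y": 0, "z": 0.3, "yaw": 0}, {"x": 0, "y": 0, "z": 0, "yaw": 0}, {"x": 0, "y": 0, "z": 0, "yaw": 0}]}}

```text
clock: 6.1
eef_pos: [0.5604, -0.182, 0.0105]
tool_rot: [-3.14, -0.108, 0.0]
wrist_force: [0.7, 0.6, -1.1]
opening: 0.0574
gripper_force: 30.0
```

Request:
{"method": "play_rows", "body": {"hand": 0.79, "increments": [{"x": 0, "y": 0, "z": 0, "yaw": 0}, {"x": 0, "y": 0, "z": 0, "yaw": 0}, {"x": 0, "y": 0, "z": 0, "yaw": 0}, {"x": 0, "y": 0, "z": 0, "yaw": 0}, {"x": 0, "y": 0, "z": -2, "yaw": 0}, {"x": 0, "y": 0, "z": -4, "yaw": 0}, {"x": 0, "y": 0, "z": -4, "yaw": 0}, {"x": 0, "y": 0, "z": 0, "yaw": 0}]}}

```text
clock: 6.9
eef_pos: [0.5638, -0.1827, 0.1162]
tool_rot: [3.137, 0.108, 0.013]
wrist_force: [-0.4, -0.3, -0.7]
opening: 0.0694
gripper_force: 0.0
```

```bash
python3 go.py 431 76 100 29; python3 w.py wrist w3 597 -132 130 12; python3 w.py scene s3 450 120 190;python3 w.py top s3 450 120 190
```

```text
t 6.9 pos [ 563.8 -182.7  116.2] ang 3.9 tilt 0.51 F [-0.4 -0.3 -0.7] open 0.069 gf 0.0 q7 -1.43
 yaw first -0.437  then x 0.93 y -29.07 z 1.62
[444  39] 167 ztop 0.025 rect c [ 714. -260.] sz [7. 6.] ang 55 bgr [117 104 104]
[315 384] 96956 ztop 0.235 rect c [ 586. -181.] sz [  5. 118.] ang 4 bgr [24 28 33]
[317 244] 2353 ztop 0.029 rect c [ 563. -183.] sz [57. 57.] ang 4 bgr [104  95  92]
[314 178] 313 ztop 0.028 rect c [288. -11.] sz [64. 23.] ang 81 bgr [125 121 122]
[434 213] 421 ztop 0.042 rect c [407. 284.] sz [51. 59.] ang 87 bgr [80 82 89]
[390 217] 367 ztop 0.036 rect c [415. 181.] sz [48. 37.] ang 16 bgr [79 78 79]
[346 225] 257 ztop 0.025 rect c [431.  78.] sz [49. 34.] ang 30 bgr [35 35 35]
[416 275] 3669 ztop 0.144 rect c [594. 280.] sz [92. 36.] ang 4 bgr [72 67 67]
[295 271] 159 ztop 0.021 rect c [571. -31.] sz [134.  36.] ang 20 bgr [83 89 93]
[323 281] 216 ztop 0.047 rect c [588.  24.] sz [71. 12.] ang 4 bgr [80 86 89]
[245 209] 2034 ztop 0.143 rect c [591. 278.] sz [98. 35.] ang 5 bgr [90 83 81]
[334 221] 87 ztop 0.020 rect c [572. -32.] sz [131.  33.] ang 18 bgr [141 145 146]
[314 212] 110 ztop 0.049 rect c [586.  22.] sz [70. 12.] ang 6 bgr [111 122 127]
[298 266] 138 ztop 0.025 rect c [430.  76.] sz [46. 33.] ang 28 bgr [66 64 62]
[263 274] 229 ztop 0.037 rect c [411. 177.] sz [47. 35.] ang 18 bgr [108 104 104]
[226 277] 166 ztop 0.043 rect c [406. 283.] sz [52. 52.] ang 88 bgr [105 102 104]
[328 315] 249 ztop 0.030 rect c [286. -13.] sz [62. 18.] ang 77 bgr [157 152 149]
```

Request:
{"method": "play_rows", "body": {"increments": [{"x": 0, "y": 0, "z": 0, "yaw": -0.146}, {"x": 0, "y": 0, "z": 0, "yaw": -0.146}, {"x": 0, "y": 0, "z": 0, "yaw": -0.145}, {"x": 0.2, "y": -4.9, "z": 0, "yaw": 0}, {"x": 0.2, "y": -4.9, "z": 0, "yaw": 0}, {"x": 0.2, "y": -4.9, "z": 0, "yaw": 0}, {"x": 0.2, "y": -4.9, "z": 0, "yaw": 0}, {"x": 0.2, "y": -4.9, "z": 0, "yaw": 0}]}}

```text
clock: 7.85
eef_pos: [0.4484, 0.0384, 0.1094]
tool_rot: [-3.041, -0.785, 0.004]
wrist_force: [0.7, -0.2, 0.3]
opening: 0.0696
gripper_force: 0.0
```

Request:
{"method": "play_rows", "body": {"increments": [{"x": 0, "y": -4.5, "z": 0, "yaw": 0}, {"x": 0, "y": 0, "z": 0, "yaw": 0}, {"x": 0, "y": 0, "z": 0, "yaw": 0}, {"x": 0, "y": 0, "z": 0, "yaw": 0}, {"x": 0, "y": 0, "z": 0, "yaw": 0}]}}

```text
clock: 8.35
eef_pos: [0.429, 0.0752, 0.1101]
tool_rot: [-3.043, -0.782, 0.001]
wrist_force: [0.4, -0.4, 1.4]
opening: 0.0695
gripper_force: 0.0
```

```bash
python3 go.py 431 76.5 4 29; python3 w.py wrist w4 431 76 100; python3 w.py top w4 431 76 100
```

```text
t 8.3 pos [429.   75.2 110.1] ang 28.8 tilt 0.05 F [ 0.4 -0.4  1.4] open 0.069 gf 0.0 q7 -1.56
 yaw first -0.003  then x 0.24 y -0.02 z 10.61
[200 202] 1780 ztop 0.033 rect c [415. 166.] sz [49. 20.] ang 1 bgr [95 91 93]
[317 237] 1541 ztop 0.022 rect c [431.  77.] sz [46. 34.] ang 30 bgr [22 21 20]
[320 398] 91042 ztop 0.229 rect c [450.  86.] sz [  5. 118.] ang 29 bgr [22 26 32]
[273 269] 542 ztop 0.237 rect c [398. 131.] sz [65. 47.] ang 28 bgr [59 61 62]
```

Request:
{"method": "play_rows", "body": {"increments": [{"x": 0.2, "y": -0.1, "z": 3, "yaw": -0.015}, {"x": 0, "y": 0, "z": 3, "yaw": 0}, {"x": 0, "y": 0, "z": 2.5, "yaw": 0}, {"x": 0, "y": 0, "z": 1.3, "yaw": 0}, {"x": 0, "y": 0, "z": 0.7, "yaw": 0}, {"x": 0, "y": 0, "z": 0, "yaw": 0}, {"x": 0, "y": 0, "z": 0, "yaw": 0}]}}

```text
clock: 9.15
eef_pos: [0.4304, 0.0782, 0.0061]
tool_rot: [3.036, 0.808, 0.001]
wrist_force: [1.3, -0.4, 0.6]
opening: 0.0696
gripper_force: 0.0
```

Request:
{"method": "play_rows", "body": {"hand": 0, "increments": [{"x": 0, "y": 0, "z": 0, "yaw": 0}, {"x": 0, "y": 0, "z": 0, "yaw": 0}, {"x": 0, "y": 0, "z": 0, "yaw": 0}, {"x": 0, "y": 0, "z": 0, "yaw": 0}, {"x": 0, "y": 0, "z": 0, "yaw": 0}, {"x": 0, "y": 0, "z": 0, "yaw": 0}, {"x": 0, "y": 0, "z": 0, "yaw": 0}, {"x": 0, "y": 0, "z": 0, "yaw": 0}]}}

```text
clock: 9.95
eef_pos: [0.4301, 0.0783, 0.0058]
tool_rot: [3.035, 0.809, 0.0]
wrist_force: [-0.9, -1.9, 5.1]
opening: 0.0337
gripper_force: 30.0
```

Request:
{"method": "play_rows", "body": {"increments": [{"x": 0, "y": 0, "z": -2, "yaw": 0}, {"x": 0, "y": 0, "z": -3, "yaw": 0}, {"x": 0, "y": 0, "z": -3, "yaw": 0.14}, {"x": 0, "y": 0, "z": -1.5, "yaw": 0.14}, {"x": 0, "y": 0, "z": 0, "yaw": 0.14}, {"x": 0, "y": 0, "z": 0, "yaw": 0}, {"x": 0, "y": 0, "z": 0, "yaw": 0}, {"x": 0, "y": 0, "z": 0, "yaw": 0}]}}

```text
clock: 10.75
eef_pos: [0.4295, 0.0783, 0.1001]
tool_rot: [3.137, 0.164, -0.002]
wrist_force: [0.4, -0.2, -0.1]
opening: 0.0338
gripper_force: 30.0
```

```bash
python3 go.py 556.2 -86.8 11 4
```

```text
t 10.8 pos [429.5  78.3 100.1] ang 6.0 tilt 0.06 F [ 0.4 -0.2 -0.1] open 0.034 gf 30.0 q7 -1.95
 yaw first 0.034  then x 11.49 y 17.36 z 8.91
```

Request:
{"method": "play_rows", "body": {"increments": [{"x": 0, "y": 0, "z": 0, "yaw": 0.034}, {"x": 2.3, "y": 3.5, "z": 0, "yaw": 0}, {"x": 2.3, "y": 3.5, "z": 0, "yaw": 0}, {"x": 2.3, "y": 3.5, "z": 0, "yaw": 0}, {"x": 2.3, "y": 3.5, "z": 0, "yaw": 0}, {"x": 2.3, "y": 3.4, "z": 0, "yaw": 0}, {"x": 0, "y": 0, "z": 3, "yaw": 0}, {"x": 0, "y": 0, "z": 3, "yaw": 0}]}}

```text
clock: 11.55
eef_pos: [0.5571, -0.0893, 0.0395]
tool_rot: [3.14, 0.104, 0.002]
wrist_force: [0.2, 1.5, -0.8]
opening: 0.0335
gripper_force: 30.0
```

Request:
{"method": "play_rows", "body": {"increments": [{"x": 0, "y": 0, "z": 1.5, "yaw": 0}, {"x": 0, "y": 0, "z": 0.5, "yaw": 0}, {"x": 0, "y": 0, "z": 0.5, "yaw": 0}, {"x": 0, "y": 0, "z": 0.3, "yaw": 0}, {"x": 0, "y": 0, "z": 0, "yaw": 0}, {"x": 0, "y": 0, "z": 0, "yaw": 0}, {"x": 0, "y": 0, "z": 0, "yaw": 0}]}}

```text
clock: 12.25
eef_pos: [0.5568, -0.0877, 0.0134]
tool_rot: [3.14, 0.105, 0.002]
wrist_force: [0.1, -0.1, -0.6]
opening: 0.0339
gripper_force: 30.0
```

```bash
python3 go.py 556.2 -86.8 11 4
```

```text
t 12.2 pos [556.8 -87.7  13.4] ang 3.8 tilt 0.07 F [ 0.1 -0.1 -0.6] open 0.034 gf 30.0 q7 -1.68
 yaw first -0.003  then x -0.05 y -0.09 z 0.24
```

Request:
{"method": "play_rows", "body": {"increments": [{"x": 0, "y": 0, "z": 0.25, "yaw": 0}, {"x": 0, "y": 0, "z": 0, "yaw": 0}, {"x": 0, "y": 0, "z": 0, "yaw": 0}]}}

```text
clock: 12.55
eef_pos: [0.5563, -0.0876, 0.0101]
tool_rot: [3.14, 0.105, -0.0]
wrist_force: [-0.4, -0.6, -0.4]
opening: 0.0337
gripper_force: 30.0
```

Request:
{"method": "play_rows", "body": {"hand": 0.55, "increments": [{"x": 0, "y": 0, "z": 0, "yaw": 0}, {"x": 0, "y": 0, "z": 0, "yaw": 0}, {"x": 0, "y": 0, "z": 0, "yaw": 0}, {"x": 0, "y": 0, "z": 0, "yaw": 0}, {"x": 0, "y": 0, "z": -2, "yaw": 0}, {"x": 0, "y": 0, "z": -4, "yaw": 0}, {"x": 0, "y": 0, "z": -4, "yaw": -0.12}, {"x": 0, "y": 0, "z": 0, "yaw": -0.12}]}}

```text
clock: 13.35
eef_pos: [0.5596, -0.0877, 0.1155]
tool_rot: [3.101, 0.487, 0.013]
wrist_force: [0.3, -0.4, -0.4]
opening: 0.0484
gripper_force: 0.0
```

```bash
python3 go.py 413 180 111 18; python3 w.py wrist w5 597 -132 130 12; python3 w.py scene s5 410 200 140
```

```text
t 13.3 pos [559.6 -87.7 115.5] ang 17.9 tilt 0.49 F [ 0.3 -0.4 -0.4] open 0.048 gf 0.0 q7 -1.40
 yaw first -0.003  then x -5.67 y -29.99 z 0.45
[323 388] 97360 ztop 0.234 rect c [581. -81.] sz [  4. 118.] ang 18 bgr [26 31 37]
[607 116] 226 ztop 0.025 rect c [ 715. -260.] sz [7. 7.] ang 63 bgr [104  96  99]
[317 244] 1521 ztop 0.026 rect c [556. -88.] sz [46. 34.] ang 4 bgr [23 22 21]
[430 271] 2655 ztop 0.029 rect c [ 563. -182.] sz [58. 57.] ang 55 bgr [102  95  92]
[435 213] 447 ztop 0.043 rect c [409. 287.] sz [56. 56.] ang 3 bgr [81 83 89]
[390 217] 365 ztop 0.036 rect c [414. 181.] sz [48. 37.] ang 18 bgr [78 77 78]
[445 238] 81 ztop 0.137 rect c [545. 279.] sz [34. 10.] ang 89 bgr [69 64 62]
```

Request:
{"method": "play_rows", "body": {"hand": 0.75, "increments": [{"x": -0.8, "y": -4.8, "z": 0, "yaw": 0}, {"x": -0.8, "y": -4.8, "z": 0, "yaw": 0}, {"x": -0.9, "y": -4.8, "z": 0, "yaw": 0}, {"x": -0.9, "y": -4.8, "z": 0, "yaw": 0}, {"x": -1, "y": -4.8, "z": 0, "yaw": 0}, {"x": -1, "y": -4.8, "z": 0, "yaw": 0}, {"x": 0, "y": -1.2, "z": 0, "yaw": 0}, {"x": 0, "y": 0, "z": 0, "yaw": 0}]}}

```text
clock: 14.25
eef_pos: [0.4131, 0.1836, 0.1096]
tool_rot: [-3.104, -0.483, 0.002]
wrist_force: [0.2, 0.1, 0.2]
opening: 0.0655
gripper_force: 0.0
```

Request:
{"method": "play_rows", "body": {"increments": [{"x": 0, "y": 0, "z": 0, "yaw": 0}, {"x": 0, "y": 0, "z": 0, "yaw": 0}, {"x": 0, "y": 0, "z": 0, "yaw": 0}]}}

```text
clock: 14.55
eef_pos: [0.4149, 0.1805, 0.1098]
tool_rot: [3.105, 0.475, -0.001]
wrist_force: [0.0, 0.0, -0.2]
opening: 0.0656
gripper_force: 0.0
```

```bash
python3 w.py wrist w6 410 200 140;python3 go.py 413 180 5 18
```

```text
[236  10] 1202 ztop 0.080 rect c [540. 260.] sz [ 4. 26.] ang 17 bgr [12 11 12]
[176 215] 3661 ztop 0.040 rect c [407. 285.] sz [56. 56.] ang 28 bgr [ 96  94 101]
[318 244] 3098 ztop 0.033 rect c [413. 180.] sz [46. 37.] ang 16 bgr [95 89 90]
[319 398] 91672 ztop 0.229 rect c [437. 187.] sz [  5. 118.] ang 17 bgr [23 26 32]
t 14.6 pos [414.8 180.7 109.9] ang 17.4 tilt 0.03 F [ 0.8 -0.   0.9] open 0.066 gf 0.0 q7 -2.01
 yaw first -0.010  then x -0.19 y 0.01 z 10.49
```

Request:
{"method": "play_rows", "body": {"increments": [{"x": -0.2, "y": 0, "z": 3, "yaw": 0.015}, {"x": 0, "y": 0, "z": 3, "yaw": 0}, {"x": 0, "y": 0, "z": 2.5, "yaw": 0}, {"x": 0, "y": 0, "z": 1.2, "yaw": 0}, {"x": 0, "y": 0, "z": 0.6, "yaw": 0}, {"x": 0, "y": 0, "z": 0, "yaw": 0}, {"x": 0, "y": 0, "z": 0, "yaw": 0}]}}

```text
clock: 15.3
eef_pos: [0.413, 0.1817, 0.0079]
tool_rot: [-3.108, -0.456, -0.002]
wrist_force: [0.1, -1.5, -0.7]
opening: 0.0659
gripper_force: 0.0
```

Request:
{"method": "play_rows", "body": {"hand": 0, "increments": [{"x": 0, "y": 0, "z": 0, "yaw": 0}, {"x": 0, "y": 0, "z": 0, "yaw": 0}, {"x": 0, "y": 0, "z": 0, "yaw": 0}, {"x": 0, "y": 0, "z": 0, "yaw": 0}, {"x": 0, "y": 0, "z": 0, "yaw": 0}, {"x": 0, "y": 0, "z": 0, "yaw": 0}, {"x": 0, "y": 0, "z": 0, "yaw": 0}, {"x": 0, "y": 0, "z": 0, "yaw": 0}]}}

```text
clock: 16.1
eef_pos: [0.4126, 0.1814, 0.0074]
tool_rot: [3.108, 0.457, 0.001]
wrist_force: [-0.5, -2.4, 5.4]
opening: 0.0377
gripper_force: 30.0
```

Request:
{"method": "play_rows", "body": {"increments": [{"x": 0, "y": 0, "z": -2, "yaw": 0}, {"x": 0, "y": 0, "z": -3, "yaw": 0}, {"x": 0, "y": 0, "z": -3, "yaw": 0.12}, {"x": 0, "y": 0, "z": -1.5, "yaw": 0.1}, {"x": 0, "y": 0, "z": 0, "yaw": 0}, {"x": 0, "y": 0, "z": 0, "yaw": 0}, {"x": 0, "y": 0, "z": 0, "yaw": 0}]}}

```text
clock: 16.8
eef_pos: [0.4116, 0.1811, 0.101]
tool_rot: [3.139, 0.117, -0.003]
wrist_force: [0.3, -0.5, -1.7]
opening: 0.038
gripper_force: 30.0
```

```bash
python3 go.py 638.8 -177.3 12 4
```

```text
t 16.8 pos [411.6 181.1 101. ] ang 4.3 tilt 0.11 F [ 0.3 -0.5 -1.7] open 0.038 gf 30.0 q7 -2.23
 yaw first 0.004  then x 20.17 y 37.33 z 8.90
```

Request:
{"method": "play_rows", "body": {"increments": [{"x": 2.2, "y": 4.1, "z": 0, "yaw": 0}, {"x": 2.2, "y": 4.1, "z": 0, "yaw": 0}, {"x": 2.2, "y": 4.1, "z": 0, "yaw": 0}, {"x": 2.2, "y": 4.1, "z": 0, "yaw": 0}, {"x": 2.3, "y": 4.2, "z": 0, "yaw": 0}, {"x": 2.3, "y": 4.2, "z": 0, "yaw": 0}, {"x": 2.3, "y": 4.2, "z": 0, "yaw": 0}, {"x": 2.3, "y": 4.2, "z": 0, "yaw": 0}]}}

```text
clock: 17.6
eef_pos: [0.6156, -0.1385, 0.1002]
tool_rot: [-3.139, -0.116, 0.004]
wrist_force: [1.0, -0.1, -1.3]
opening: 0.0376
gripper_force: 30.0
```

Request:
{"method": "play_rows", "body": {"increments": [{"x": 2.2, "y": 4.1, "z": 0, "yaw": 0}, {"x": 0, "y": 0, "z": 0, "yaw": 0}, {"x": 0, "y": 0, "z": 3, "yaw": 0}, {"x": 0, "y": 0, "z": 3, "yaw": 0}, {"x": 0, "y": 0, "z": 1.5, "yaw": 0}, {"x": 0, "y": 0, "z": 0.8, "yaw": 0}, {"x": 0, "y": 0, "z": 0, "yaw": 0}, {"x": 0, "y": 0, "z": 0, "yaw": 0}]}}

```text
clock: 18.4
eef_pos: [0.6412, -0.176, 0.0199]
tool_rot: [3.139, 0.113, 0.002]
wrist_force: [0.9, -0.2, -1.1]
opening: 0.0376
gripper_force: 30.0
```

```bash
python3 go.py 638.8 -177.3 12.4 4
```

```text
t 18.4 pos [ 641.2 -176.    19.9] ang 4.1 tilt 0.06 F [ 0.9 -0.2 -1.1] open 0.038 gf 30.0 q7 -1.52
 yaw first 0.002  then x -0.25 y 0.12 z 0.75
```

Request:
{"method": "play_rows", "body": {"increments": [{"x": -0.3, "y": 0.1, "z": 0.3, "yaw": 0}, {"x": 0, "y": 0, "z": 0.3, "yaw": 0}, {"x": 0, "y": 0, "z": 0.1, "yaw": 0}, {"x": 0, "y": 0, "z": 0, "yaw": 0}, {"x": 0, "y": 0, "z": 0, "yaw": 0}, {"x": 0, "y": 0, "z": 0, "yaw": 0}]}}

```text
clock: 19.0
eef_pos: [0.6378, -0.1773, 0.0123]
tool_rot: [3.14, 0.113, 0.0]
wrist_force: [0.2, -0.2, -0.6]
opening: 0.0377
gripper_force: 30.0
```

Request:
{"method": "play_rows", "body": {"hand": 0.6, "increments": [{"x": 0, "y": 0, "z": 0, "yaw": 0}, {"x": 0, "y": 0, "z": 0, "yaw": 0}, {"x": 0, "y": 0, "z": 0, "yaw": 0}, {"x": 0, "y": 0, "z": 0, "yaw": 0}, {"x": 0, "y": 0, "z": -2, "yaw": 0}, {"x": 0, "y": 0, "z": -4, "yaw": 0}, {"x": 0, "y": 0, "z": -4, "yaw": -0.12}, {"x": 0, "y": 0, "z": 0, "yaw": -0.12}]}}

```text
clock: 19.8
eef_pos: [0.6412, -0.1777, 0.1185]
tool_rot: [3.099, 0.494, 0.014]
wrist_force: [0.7, 0.5, -0.4]
opening: 0.0524
gripper_force: 0.0
```

```bash
python3 go.py 407 285 111 18; python3 w.py wrist w7 597 -132 130 12; python3 w.py scene s7 410 250 140
```

```text
t 19.8 pos [ 641.2 -177.7  118.5] ang 18.1 tilt 0.54 F [ 0.7  0.5 -0.4] open 0.052 gf 0.0 q7 -1.27
 yaw first 0.002  then x -7.97 y -51.24 z 0.75
[314 389] 99757 ztop 0.237 rect c [ 663. -171.] sz [  5. 118.] ang 18 bgr [25 29 36]
[447 184] 109 ztop 0.024 rect c [ 715. -260.] sz [7. 6.] ang 61 bgr [132 118 118]
[317 245] 2975 ztop 0.037 rect c [ 638. -178.] sz [47. 38.] ang 4 bgr [96 90 90]
[434 213] 453 ztop 0.042 rect c [408. 286.] sz [55. 57.] ang 53 bgr [84 85 92]
[472 239] 408 ztop 0.021 rect c [473. 368.] sz [47. 54.] ang 84 bgr [38 34 34]
[445 238] 80 ztop 0.137 rect c [545. 279.] sz [10. 34.] ang 0 bgr [72 67 65]
```

Request:
{"method": "play_rows", "body": {"hand": 0.9, "increments": [{"x": -0.7, "y": -4.7, "z": 0, "yaw": 0}, {"x": -0.7, "y": -4.7, "z": 0, "yaw": 0}, {"x": -0.7, "y": -4.7, "z": 0, "yaw": 0}, {"x": -0.7, "y": -4.7, "z": 0, "yaw": 0}, {"x": -0.7, "y": -4.7, "z": 0, "yaw": 0}, {"x": -0.7, "y": -4.7, "z": 0, "yaw": 0}, {"x": -0.7, "y": -4.7, "z": 0, "yaw": 0}, {"x": -0.7, "y": -4.7, "z": 0, "yaw": 0}]}}

```text
clock: 20.7
eef_pos: [0.4672, 0.1645, 0.1113]
tool_rot: [3.104, 0.481, -0.003]
wrist_force: [0.8, 1.0, -0.4]
opening: 0.0793
gripper_force: 0.0
```

Request:
{"method": "play_rows", "body": {"increments": [{"x": -0.7, "y": -4.7, "z": 0, "yaw": 0}, {"x": -0.7, "y": -4.7, "z": 0, "yaw": 0}, {"x": -0.6, "y": -4.2, "z": 0, "yaw": 0}, {"x": 0, "y": 0, "z": 0, "yaw": 0}, {"x": 0, "y": 0, "z": 0, "yaw": 0}, {"x": 0, "y": 0, "z": 0, "yaw": 0}, {"x": 0, "y": 0, "z": 0, "yaw": 0}]}}

```text
clock: 21.4
eef_pos: [0.4089, 0.285, 0.1117]
tool_rot: [3.103, 0.482, -0.001]
wrist_force: [0.5, 0.0, 0.1]
opening: 0.079
gripper_force: 0.0
```

```bash
python3 w.py wrist w8 430 300 150;python3 go.py 407 285 10 18
```

```text
[461  31] 13081 ztop 0.132 rect c [540. 277.] sz [10. 36.] ang 16 bgr [54 49 49]
[313  23] 187 ztop 0.011 rect c [554. 335.] sz [10.  9.] ang 18 bgr [146 129 121]
[206 114] 9624 ztop 0.026 rect c [476. 406.] sz [31. 29.] ang 14 bgr [55 51 52]
[317 251] 2576 ztop 0.040 rect c [407. 285.] sz [55. 55.] ang 8 bgr [104 101 107]
[311 391] 93801 ztop 0.230 rect c [431. 292.] sz [  5. 118.] ang 18 bgr [24 31 39]
t 21.4 pos [408.9 285.2 111.8] ang 17.7 tilt 0.05 F [0.9 0.2 0.1] open 0.079 gf 0.0 q7 -2.22
 yaw first -0.006  then x -0.19 y -0.04 z 10.18
```

Request:
{"method": "play_rows", "body": {"increments": [{"x": -0.2, "y": 0, "z": 3, "yaw": 0}, {"x": 0, "y": 0, "z": 3, "yaw": 0}, {"x": 0, "y": 0, "z": 2.5, "yaw": 0}, {"x": 0, "y": 0, "z": 1.2, "yaw": 0}, {"x": 0, "y": 0, "z": 0.4, "yaw": 0}, {"x": 0, "y": 0, "z": 0, "yaw": 0}, {"x": 0, "y": 0, "z": 0, "yaw": 0}]}}

```text
clock: 22.15
eef_pos: [0.407, 0.2864, 0.0121]
tool_rot: [-3.103, -0.487, -0.002]
wrist_force: [0.1, 0.1, 0.7]
opening: 0.0791
gripper_force: 0.0
```

Request:
{"method": "play_rows", "body": {"hand": 0, "increments": [{"x": 0, "y": 0, "z": 0, "yaw": 0}, {"x": 0, "y": 0, "z": 0, "yaw": 0}, {"x": 0, "y": 0, "z": 0, "yaw": 0}, {"x": 0, "y": 0, "z": 0, "yaw": 0}, {"x": 0, "y": 0, "z": 0, "yaw": 0}, {"x": 0, "y": 0, "z": 0, "yaw": 0}, {"x": 0, "y": 0, "z": 0, "yaw": 0}, {"x": 0, "y": 0, "z": 0, "yaw": 0}]}}

```text
clock: 22.95
eef_pos: [0.4066, 0.2862, 0.0115]
tool_rot: [3.103, 0.488, 0.001]
wrist_force: [-0.6, -1.0, 6.2]
opening: 0.0555
gripper_force: 30.0
```

Request:
{"method": "play_rows", "body": {"increments": [{"x": 0, "y": 0, "z": -2, "yaw": 0}, {"x": 0, "y": 0, "z": -3, "yaw": 0}, {"x": 0, "y": 0, "z": -3, "yaw": 0.12}, {"x": 0, "y": 0, "z": -1.5, "yaw": 0.12}, {"x": 0, "y": 0, "z": 0, "yaw": 0}, {"x": 0, "y": 0, "z": 0, "yaw": 0}, {"x": 0, "y": 0, "z": 0, "yaw": 0}]}}

```text
clock: 23.65
eef_pos: [0.4057, 0.2856, 0.1049]
tool_rot: [3.138, 0.117, -0.002]
wrist_force: [0.4, -0.4, -0.7]
opening: 0.0554
gripper_force: 30.0
```

```bash
python3 go.py 632 -81.5 15 4; python3 w.py top t9 600 -100 180
```

```text
t 23.6 pos [405.7 285.6 104.9] ang 4.3 tilt 0.11 F [ 0.4 -0.4 -0.7] open 0.055 gf 30.0 q7 -2.44
 yaw first 0.005  then x 20.01 y 38.20 z 8.99
[295 166] 119 ztop 0.022 rect c [737.  72.] sz [18. 68.] ang 88 bgr [51 52 53]
[373 211] 754 ztop 0.030 rect c [ 547. -175.] sz [56. 93.] ang 62 bgr [128 128 126]
[380 194] 234 ztop 0.042 rect c [ 635. -179.] sz [44. 36.] ang 2 bgr [107 104 104]
[314 213] 114 ztop 0.049 rect c [586.  21.] sz [71. 11.] ang 5 bgr [106 116 120]
[352 222] 180 ztop 0.030 rect c [554. -89.] sz [47. 33.] ang 4 bgr [73 70 68]
[372 261] 80 ztop 0.075 rect c [ 429. -132.] sz [16. 42.] ang 2 bgr [64 66 69]
```

Request:
{"method": "play_rows", "body": {"increments": [{"x": 2.2, "y": 4.2, "z": 0, "yaw": 0}, {"x": 2.2, "y": 4.2, "z": 0, "yaw": 0}, {"x": 2.2, "y": 4.2, "z": 0, "yaw": 0}, {"x": 2.2, "y": 4.2, "z": 0, "yaw": 0}, {"x": 2.2, "y": 4.2, "z": 0, "yaw": 0}, {"x": 2.2, "y": 4.2, "z": 0, "yaw": 0}, {"x": 2.2, "y": 4.2, "z": 0, "yaw": 0}, {"x": 2.2, "y": 4.2, "z": 0, "yaw": 0}]}}

```text
clock: 24.5
eef_pos: [0.6061, -0.0383, 0.1048]
tool_rot: [-3.139, -0.115, 0.003]
wrist_force: [0.9, 1.3, 0.1]
opening: 0.0557
gripper_force: 30.0
```

Request:
{"method": "play_rows", "body": {"increments": [{"x": 2.2, "y": 4.2, "z": 0, "yaw": 0.005}, {"x": 0, "y": 0.4, "z": 0, "yaw": 0}, {"x": 0, "y": 0, "z": 2, "yaw": 0}, {"x": 0, "y": 0, "z": 2, "yaw": 0}, {"x": 0, "y": 0, "z": 2, "yaw": 0}, {"x": 0, "y": 0, "z": 1.2, "yaw": 0}, {"x": 0, "y": 0, "z": 0, "yaw": 0}, {"x": 0, "y": 0, "z": 0, "yaw": 0}]}}

```text
clock: 25.3
eef_pos: [0.6312, -0.0804, 0.034]
tool_rot: [-3.14, -0.106, 0.001]
wrist_force: [0.1, -0.1, -0.1]
opening: 0.0555
gripper_force: 30.0
```

```bash
python3 go.py 632 -81.5 16.5 4
```

```text
t 25.3 pos [631.2 -80.4  34. ] ang 3.9 tilt 0.03 F [ 0.1 -0.1 -0.1] open 0.056 gf 30.0 q7 -1.68
 yaw first -0.002  then x 0.08 y 0.11 z 1.75
```

Request:
{"method": "play_rows", "body": {"increments": [{"x": 0.1, "y": 0.1, "z": 0.7, "yaw": 0}, {"x": 0, "y": 0, "z": 0.5, "yaw": 0}, {"x": 0, "y": 0, "z": 0.4, "yaw": 0}, {"x": 0, "y": 0, "z": 0.1, "yaw": 0}, {"x": 0, "y": 0, "z": 0, "yaw": 0}, {"x": 0, "y": 0, "z": 0, "yaw": 0}, {"x": 0, "y": 0, "z": 0, "yaw": 0}]}}

```text
clock: 26.0
eef_pos: [0.6325, -0.0817, 0.0174]
tool_rot: [3.14, 0.105, 0.001]
wrist_force: [0.1, 0.3, -0.2]
opening: 0.0557
gripper_force: 30.0
```

Request:
{"method": "play_rows", "body": {"hand": 0.78, "increments": [{"x": 0, "y": 0, "z": 0, "yaw": 0}, {"x": 0, "y": 0, "z": 0, "yaw": 0}, {"x": 0, "y": 0, "z": 0, "yaw": 0}, {"x": 0, "y": 0, "z": 0, "yaw": 0}, {"x": 0, "y": 0, "z": -2, "yaw": 0}, {"x": 0, "y": 0, "z": -4, "yaw": 0}, {"x": 0, "y": 0, "z": -4, "yaw": 0}, {"x": 0, "y": 0, "z": -4, "yaw": 0}]}}

```text
clock: 26.8
eef_pos: [0.632, -0.0816, 0.1586]
tool_rot: [-3.14, -0.105, 0.0]
wrist_force: [1.2, 0.3, 0.3]
opening: 0.0689
gripper_force: 0.0
```

Request:
{"method": "play_rows", "body": {"increments": [{"x": -1, "y": -3.5, "z": -1, "yaw": 0}, {"x": -1, "y": -3.5, "z": -1, "yaw": 0}, {"x": -1, "y": -3.5, "z": 0, "yaw": 0}, {"x": -1, "y": 0, "z": 0, "yaw": 0}, {"x": 0, "y": 0, "z": 0, "yaw": 0}, {"x": 0, "y": 0, "z": 0, "yaw": 0}, {"x": 0, "y": 0, "z": 0, "yaw": 0}]}}

```text
clock: 27.5
eef_pos: [0.5859, 0.0188, 0.1769]
tool_rot: [3.139, 0.101, 0.0]
wrist_force: [-0.2, -0.3, -0.0]
opening: 0.0686
gripper_force: 0.0
```

```bash
python3 go.py 587 22.5 12 4; python3 w.py wrist w10 597 -100 150 13;  python3 w.py scene s10 597 -100 150 13;python3 - <<'E'
from h import *
a=cv2.imread("pics/s10.png"); b=cv2.imread("pics/w10.png")
cv2.imwrite("pics/v10.png",np.hstack([cv2.resize(a[150:370,0:340],(400,260)),cv2.resize(b,(400,300))[:260]]))
E
```

```text
t 27.5 pos [585.9  18.8 176.9] ang 3.7 tilt 0.03 F [-0.2 -0.3 -0. ] open 0.069 gf 0.0 q7 -1.79
 yaw first -0.005  then x 0.13 y -0.36 z 16.49
[444 390] 62130 ztop 0.296 rect c [610.   6.] sz [ 5. 89.] ang 4 bgr [28 34 40]
[437 183] 2033 ztop 0.044 rect c [633. -82.] sz [55. 55.] ang 45 bgr [98 93 99]
[533 182] 2763 ztop 0.037 rect c [ 637. -177.] sz [46. 38.] ang 4 bgr [90 86 88]
[314 223] 1035 ztop 0.045 rect c [587.  23.] sz [69. 12.] ang 4 bgr [ 97 108 115]
[518 256] 2000 ztop 0.029 rect c [ 564. -182.] sz [58. 57.] ang 60 bgr [99 93 91]
[302 209] 2805 ztop 0.396 rect c [612.  10.] sz [76. 29.] ang 71 bgr [33 36 43]
[243 285] 1068 ztop 0.031 rect c [ 564. -181.] sz [58. 57.] ang 28 bgr [84 88 90]
[273 271] 233 ztop 0.029 rect c [557. -86.] sz [47. 31.] ang 3 bgr [30 31 31]
[323 281] 204 ztop 0.048 rect c [588.  24.] sz [70. 12.] ang 4 bgr [80 85 89]
[273 299] 446 ztop 0.047 rect c [633. -82.] sz [56. 56.] ang 76 bgr [83 84 90]
[228 303] 459 ztop 0.040 rect c [ 638. -176.] sz [46. 37.] ang 4 bgr [78 77 78]
```

View pics/v10.png

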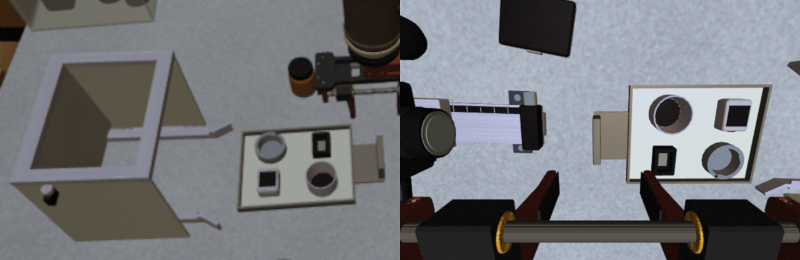

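All four parts stand upright on the tray: adapter crop (270,150), eyecup (320,145), finder (268,183), hood (321,180). Now the exact rig line and the handle.

Run:
```python
from h import *
for n in ("top0","scene0","w10","t2"):
    f=dict(np.load(n+".npz")) ; P=cloud(f).reshape(-1,3)*1000; ok=(f["depth"].ravel()>0)
    def sel(x0,x1,y0,y1,z0,z1): return P[ok&(P[:,0]>x0)&(P[:,0]<x1)&(P[:,1]>y0)&(P[:,1]<y1)&(P[:,2]>z0)&(P[:,2]<z1)]
    q=sel(450,780,-560,-280,222,240)
    if len(q)>500: r=cv2.minAreaRect(q[:,:2].astype(np.float32)); print(n,"box",np.round(r,1) if 0 else r,len(q))
    for nm,(a,b) in {"far":(650,760),"near":(480,580)}.items():
        q=sel(a,b,-305,-245,17,32)
        if len(q)>5:
            print(n,nm,len(q),[ (int(y),np.round(np.percentile(q[(q[:,1]>=y)&(q[:,1]<y+8),0],[5,50,95]),0).tolist()) for y in range(-305,-245,8) if ((q[:,1]>=y)&(q[:,1]<y+8)).sum()>2], "ymax",q[:,1].max().round(1))
    q=sel(540,660,95,400,3,50)
    for ya,yb in((95,135),(350,400)):
        s=q[(q[:,1]>ya)&(q[:,1]<yb)&(q[:,2]>25)]
        if len(s)>20: r=cv2.minAreaRect(s[:,:2].astype(np.float32)); print(n,"stop",r,np.percentile(s[:,2],97))
```

```text
top0 box ((618.0985717773438, -413.98394775390625), (236.6250762939453, 203.2158966064453), 1.808752179145813) 2809
top0 far 55 [(-305, [691.0, 699.0, 706.0]), (-297, [695.0, 698.0, 702.0]), (-289, [698.0, 702.0, 707.0]), (-281, [703.0, 705.0, 709.0]), (-273, [705.0, 709.0, 714.0]), (-265, [711.0, 713.0, 718.0])] ymax -258.7
top0 near 38 [(-305, [524.0, 529.0, 535.0]), (-297, [522.0, 526.0, 530.0]), (-289, [518.0, 522.0, 524.0]), (-281, [513.0, 516.0, 520.0]), (-273, [510.0, 513.0, 517.0])] ymax -264.2
top0 stop ((609.5972900390625, 119.62065124511719), (81.85052490234375, 29.851844787597656), 1.3344417810440063) 49.69884073353732
top0 stop ((603.0571899414062, 362.20703125), (83.92274475097656, 24.09928321838379), 0.02647915855050087) 49.388648773478316
scene0 box ((618.0875854492188, -412.0224914550781), (238.4116668701172, 202.39364624023438), 1.755185842514038) 5326
scene0 far 117 [(-305, [693.0, 702.0, 707.0]), (-297, [695.0, 702.0, 706.0]), (-289, [699.0, 702.0, 706.0]), (-281, [702.0, 705.0, 709.0]), (-273, [707.0, 711.0, 714.0]), (-265, [711.0, 715.0, 718.0]), (-257, [716.0, 
[... 987 characters left out ...]
622314453, 203.47300720214844), 1.6286406517028809) 2792
t2 far 56 [(-305, [692.0, 699.0, 707.0]), (-297, [695.0, 699.0, 701.0]), (-289, [696.0, 701.0, 707.0]), (-281, [702.0, 705.0, 710.0]), (-273, [704.0, 708.0, 713.0]), (-265, [710.0, 712.0, 716.0])] ymax -259.1
t2 near 39 [(-305, [524.0, 529.0, 535.0]), (-297, [524.0, 527.0, 530.0]), (-289, [519.0, 523.0, 526.0]), (-281, [515.0, 518.0, 521.0]), (-273, [508.0, 512.0, 516.0])] ymax -264.1
t2 stop ((609.5596923828125, 118.99104309082031), (83.33292388916016, 29.523099899291992), 5.22285795211792) 49.42890260235074
t2 stop ((602.4640502929688, 362.1610412597656), (83.3519515991211, 24.133953094482422), 0.022746741771697998) 49.75947993896074
```

Request:
{"method": "play_rows", "body": {"hand": 1, "increments": [{"x": 0, "y": 0, "z": 0, "yaw": -0.145}, {"x": 0, "y": 0, "z": 0, "yaw": -0.145}, {"x": 0, "y": 0, "z": 0, "yaw": -0.145}, {"x": 0, "y": 0, "z": 0, "yaw": -0.145}, {"x": 0, "y": 0, "z": 0, "yaw": -0.145}, {"x": 0, "y": 0, "z": 0, "yaw": -0.145}, {"x": 0, "y": 0, "z": 0, "yaw": -0.145}, {"x": 0, "y": 0, "z": 0, "yaw": -0.145}]}}

```text
clock: 28.4
eef_pos: [0.5856, 0.0197, 0.1769]
tool_rot: [-2.564, -1.814, 0.0]
wrist_force: [-0.0, 0.6, -0.3]
opening: 0.0877
gripper_force: 0.0
```

Request:
{"method": "play_rows", "body": {"increments": [{"x": 0, "y": 0, "z": 0, "yaw": -0.14}, {"x": 0, "y": 0, "z": 0, "yaw": -0.14}, {"x": 0, "y": 0, "z": 0, "yaw": -0.14}, {"x": 0, "y": 0, "z": 0, "yaw": 0}, {"x": 0, "y": 0, "z": 0, "yaw": 0}, {"x": 0, "y": 0, "z": 0, "yaw": 0}]}}

```text
clock: 29.0
eef_pos: [0.5854, 0.0202, 0.177]
tool_rot: [-2.139, -2.3, 0.0]
wrist_force: [-0.3, 0.1, -0.1]
opening: 0.0879
gripper_force: 0.0
```

```bash
python3 w.py wrist w11 590 -60 110 13;python3 go.py 587.3 23 13 94
```

```text
[320 220] 1469 ztop 0.045 rect c [586.  24.] sz [70. 12.] ang 4 bgr [ 85  95 101]
[279 404] 74992 ztop 0.296 rect c [584.  43.] sz [118.   5.] ang 4 bgr [28 33 38]
[437 320] 4023 ztop 0.245 rect c [626.  44.] sz [14. 36.] ang 50 bgr [14 15 26]
[283 316] 1034 ztop 0.026 rect c [556. -87.] sz [46. 34.] ang 4 bgr [19 19 18]
t 29.1 pos [585.4  20.3 177.1] ang 94.2 tilt 0.01 F [ 0.1 -0.5  0.2] open 0.088 gf 0.0 q7 -0.37
 yaw first 0.004  then x 0.26 y 0.21 z 16.41
```

Handle confirmed at (587,23.5). Descend and grip its ends.

Request:
{"method": "play_rows", "body": {"increments": [{"x": 0.3, "y": 0.15, "z": 4, "yaw": 0}, {"x": 0, "y": 0, "z": 4, "yaw": 0}, {"x": 0, "y": 0, "z": 4, "yaw": 0}, {"x": 0, "y": 0, "z": 2.5, "yaw": 0}, {"x": 0, "y": 0, "z": 1.3, "yaw": 0}, {"x": 0, "y": 0, "z": 0.6, "yaw": 0}, {"x": 0, "y": 0, "z": 0, "yaw": 0}, {"x": 0, "y": 0, "z": 0, "yaw": 0}]}}

```text
clock: 29.85
eef_pos: [0.5876, 0.0237, 0.0144]
tool_rot: [2.135, 2.303, 0.002]
wrist_force: [1.1, 0.2, 1.1]
opening: 0.0876
gripper_force: 0.0
```

Request:
{"method": "play_rows", "body": {"hand": 0, "increments": [{"x": 0, "y": 0, "z": 0, "yaw": 0}, {"x": 0, "y": 0, "z": 0, "yaw": 0}, {"x": 0, "y": 0, "z": 0, "yaw": 0}, {"x": 0, "y": 0, "z": 0, "yaw": 0}, {"x": 0, "y": 0, "z": 0, "yaw": 0}, {"x": 0, "y": 0, "z": 0, "yaw": 0}, {"x": 0, "y": 0, "z": 0, "yaw": 0}, {"x": 0, "y": 0, "z": 0, "yaw": 0}]}}

```text
clock: 30.65
eef_pos: [0.5866, 0.0234, 0.0139]
tool_rot: [2.136, 2.303, -0.0]
wrist_force: [-1.7, 0.1, 6.5]
opening: 0.07
gripper_force: 30.0
```

```bash
python3 go.py 604.8 20 13 91.75
```

```text
t 30.6 pos [586.6  23.4  13.9] ang 94.3 tilt 0.03 F [-1.7  0.1  6.5] open 0.070 gf 30.0 q7 -0.52
 yaw first 0.045  then x -0.40 y 1.80 z 0.09
```

Request:
{"method": "play_rows", "body": {"increments": [{"x": 0, "y": 0.3, "z": 0, "yaw": 0.01}, {"x": 0, "y": 0.4, "z": 0, "yaw": 0.01}, {"x": 0, "y": 0.5, "z": 0, "yaw": 0.01}, {"x": 0, "y": 0.4, "z": 0, "yaw": 0.01}, {"x": 0, "y": 0.2, "z": 0, "yaw": 0.005}, {"x": 0, "y": 0, "z": 0, "yaw": 0}, {"x": 0, "y": 0, "z": 0, "yaw": 0}, {"x": 0, "y": 0, "z": 0, "yaw": 0}]}}

```text
clock: 31.45
eef_pos: [0.6001, 0.0253, 0.0135]
tool_rot: [-2.185, -2.25, 0.01]
wrist_force: [-17.7, 1.7, 17.6]
opening: 0.0698
gripper_force: 30.0
```

```bash
python3 go.py 612.8 -238 13 91.75
python3 - <<'E'
from h import *
for n in ("top","scene"):
    f=robot.grab_frame(n); P=cloud(f).reshape(-1,3)*1000
    q=P[(P[:,2]>15)&(P[:,2]<60)&(P[:,0]>515)&(P[:,0]<710)&(P[:,1]>-255)&(P[:,1]<-20)]
    # rim far/near edges
    xs=[]
    for y in range(-230,-40,10):
        s=q[(abs(q[:,1]-y)<5)]
        if len(s)>3: xs.append((y,s[:,0].min(),s[:,0].max()))
    xs=np.array(xs); print(n,np.median((xs[:,1]+xs[:,2])/2),np.polyfit(xs[:,0],xs[:,2],1),np.polyfit(xs[:,0],xs[:,1],1),np.percentile(q[:,1],[.5,99.5]))
    r=cv2.minAreaRect(q[:,:2].astype(np.float32)); print(r)
E
```

```text
t 31.4 pos [600.1  25.3  13.5] ang 91.7 tilt 0.46 F [-17.7   1.7  17.6] open 0.070 gf 30.0 q7 -0.55
 yaw first -0.001  then x -26.36 y 0.46 z 0.05
top 537.0193097922474 [ -0.99899224 468.67007101] [ -0.85947918 460.34444466] [-236.59764751  -27.20156958]
((597.5783081054688, -134.78158569335938), (113.40479278564453, 251.97637939453125), 28.01931381225586)
scene 602.3293392717694 [-6.10559744e-04  6.82206084e+02] [-8.03490220e-03  5.21203706e+02] [-234.06216875  -24.76708748]
((601.7886962890625, -129.69342041015625), (163.49436950683594, 210.2814483642578), 0.07780053466558456)
```

Request:
{"method": "play_rows", "body": {"increments": [{"x": 0, "y": 0, "z": -0.15, "yaw": 0}, {"x": 0, "y": 0, "z": -0.15, "yaw": 0}, {"x": 0, "y": 0.2, "z": 0, "yaw": 0}, {"x": 0, "y": 0.2, "z": 0, "yaw": 0}, {"x": 0, "y": 0, "z": 0, "yaw": 0}, {"x": 0, "y": 0, "z": 0, "yaw": 0}]}}

```text
clock: 32.15
eef_pos: [0.6086, 0.0243, 0.0158]
tool_rot: [-2.187, -2.255, 0.001]
wrist_force: [-2.4, -0.4, -3.3]
opening: 0.0698
gripper_force: 30.0
```

```bash
cat > tray.py <<'E'
from h import *
f=robot.grab_frame("scene"); P=cloud(f).reshape(-1,3)*1000
q=P[(P[:,2]>15)&(P[:,2]<60)&(P[:,0]>515)&(P[:,0]<710)&(P[:,1]>-255)&(P[:,1]<-20)]
r=cv2.minAreaRect(q[:,:2].astype(np.float32)); print(np.round(r[0],1),np.round(r[1],1),round(r[2],2), "centreline x here %.1f, want ang 1.75"%(605.6-.0305*(r[0][1]+3)))
E
python3 go.py 612.8 -238 13 91.75; python3 tray.py
```

```text
t 32.1 pos [608.6  24.3  15.8] ang 91.8 tilt 0.03 F [-2.4 -0.4 -3.3] open 0.070 gf 30.0 q7 -0.54
 yaw first 0.000  then x -26.23 y -0.38 z 0.28
[ 609.5 -130.9] [210.5 163.5] 89.94 centreline x here 609.5, want ang 1.75
```

Request:
{"method": "play_rows", "body": {"increments": [{"x": -0.4, "y": -0.1, "z": 0, "yaw": -0.01}, {"x": -0.8, "y": -0.1, "z": 0, "yaw": -0.01}, {"x": -0.9, "y": -0.1, "z": 0, "yaw": 0}, {"x": -0.9, "y": -0.1, "z": 0, "yaw": 0}, {"x": -0.6, "y": 0, "z": 0, "yaw": 0}, {"x": -0.3, "y": 0, "z": 0, "yaw": 0}, {"x": 0, "y": 0, "z": 0, "yaw": 0}, {"x": 0, "y": 0, "z": 0, "yaw": 0}]}}

```text
clock: 33.0
eef_pos: [0.6061, -0.0158, 0.0159]
tool_rot: [2.164, 2.276, -0.003]
wrist_force: [0.1, -2.6, -4.4]
opening: 0.07
gripper_force: 30.0
```

```bash
python3 go.py 612.8 -238 16 91.75; sed -i 's/-255/-310/;s/P\[:,2\]<60/P[:,2]<60/' tray.py; python3 tray.py; python3 w.py scene s12 600 -150 120 22
```

```text
t 33.0 pos [606.1 -15.8  15.9] ang 92.9 tilt 0.11 F [ 0.1 -2.6 -4.4] open 0.070 gf 30.0 q7 -0.46
 yaw first 0.020  then x -22.23 y -0.01 z -0.01
[ 612.2 -165.2] [288.8 193.3] 89.89 centreline x here 610.5, want ang 1.75
[280 236] 1159 ztop 0.398 rect c [619. -64.] sz [117.  13.] ang 31 bgr [28 33 39]
[212 276] 266 ztop 0.033 rect c [ 574. -219.] sz [58. 55.] ang 9 bgr [97 93 92]
[255 276] 173 ztop 0.030 rect c [ 573. -125.] sz [48. 34.] ang 1 bgr [32 33 32]
[252 305] 369 ztop 0.048 rect c [ 648. -123.] sz [56. 54.] ang 5 bgr [86 87 92]
[207 307] 424 ztop 0.041 rect c [ 649. -218.] sz [47. 38.] ang 1 bgr [77 75 77]
```

Request:
{"method": "play_rows", "body": {"increments": [{"x": -0.5, "y": 0, "z": 0, "yaw": 0.01}, {"x": -1, "y": 0, "z": 0, "yaw": 0.01}, {"x": -1, "y": 0, "z": 0, "yaw": 0}, {"x": -1, "y": 0, "z": 0, "yaw": 0}, {"x": -1, "y": 0, "z": 0, "yaw": 0}, {"x": -1, "y": 0, "z": 0, "yaw": 0}, {"x": -0.6, "y": 0, "z": 0, "yaw": 0}, {"x": -0.3, "y": 0, "z": 0, "yaw": 0}]}}

```text
clock: 33.9
eef_pos: [0.6087, -0.0809, 0.0164]
tool_rot: [2.188, 2.252, -0.002]
wrist_force: [0.1, 0.6, 2.6]
opening: 0.0378
gripper_force: 1.6
```

```bash
python3 go.py 612.8 -238 16 91.75;  python3 w.py scene s13 600 -190 120 22
```

```text
t 33.9 pos [608.7 -80.9  16.4] ang 91.6 tilt 0.11 F [0.1 0.6 2.6] open 0.038 gf 1.6 q7 -0.37
 yaw first -0.002  then x -15.72 y -0.07 z 0.04
[253 256] 3045 ztop 0.397 rect c [ 643. -111.] sz [76. 37.] ang 62 bgr [33 38 45]
[182 258] 74 ztop 0.028 rect c [ 525. -285.] sz [17. 51.] ang 19 bgr [137 126 125]
[204 276] 271 ztop 0.032 rect c [ 573. -234.] sz [57. 57.] ang 48 bgr [97 93 92]
[199 307] 427 ztop 0.040 rect c [ 650. -235.] sz [46. 38.] ang 0 bgr [75 74 76]
[171 333] 113 ztop 0.028 rect c [ 705. -282.] sz [57. 17.] ang 77 bgr [140 128 127]
```

The grip slackened and the handle was left behind, so I lift clear and take it again.

Request:
{"method": "play_rows", "body": {"increments": [{"x": 0, "y": 0, "z": -3, "yaw": 0}, {"x": 0, "y": 0, "z": -5, "yaw": 0}, {"x": 0, "y": 0, "z": -5, "yaw": 0}, {"x": 2, "y": 0, "z": -3, "yaw": 0}, {"x": 2, "y": 0, "z": 0, "yaw": 0}, {"x": 0, "y": 0, "z": 0, "yaw": 0}, {"x": 0, "y": 0, "z": 0, "yaw": 0}]}}

```text
clock: 34.65
eef_pos: [0.6069, -0.0396, 0.1757]
tool_rot: [2.187, 2.255, -0.002]
wrist_force: [-0.2, -0.7, -0.0]
opening: 0.0012
gripper_force: 0.0
```

```bash
python3 go.py 608 -32 16 91.75;  python3 w.py wrist s14 600 -120 160 22; python3 w.py scene s14b 600 -150 130 22
```

```text
t 34.6 pos [606.9 -39.6 175.7] ang 91.8 tilt 0.09 F [-0.2 -0.7 -0. ] open 0.001 gf 0.0 q7 -0.32
 yaw first 0.000  then x 0.75 y 0.13 z 15.97
[326 217] 1308 ztop 0.045 rect c [613. -32.] sz [13. 69.] ang 90 bgr [ 88  98 105]
[316 400] 84112 ztop 0.294 rect c [607. -16.] sz [118.   4.] ang 2 bgr [23 27 33]
[278 231] 2159 ztop 0.395 rect c [636. -53.] sz [66. 21.] ang 64 bgr [28 32 39]
[249 272] 162 ztop 0.030 rect c [ 561. -137.] sz [46. 34.] ang 1 bgr [28 28 27]
[205 276] 268 ztop 0.032 rect c [ 574. -234.] sz [57. 57.] ang 53 bgr [97 93 91]
[297 291] 209 ztop 0.048 rect c [615. -31.] sz [12. 70.] ang 89 bgr [73 80 84]
[243 307] 356 ztop 0.047 rect c [ 652. -141.] sz [54. 55.] ang 65 bgr [85 86 91]
[199 307] 424 ztop 0.041 rect c [ 649. -235.] sz [38. 44.] ang 89 bgr [75 73 75]
```

View pics/s14.png

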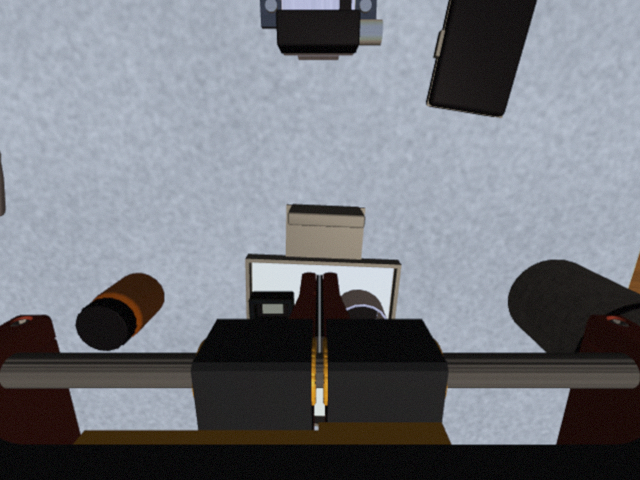

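The handle is at wrist (325,217), world (613,-32). The eyecup was knocked about 1 cm, but it still stands inside the rim. I push the rest of the way with closed fingers against the handle.

Request:
{"method": "play_rows", "body": {"increments": [{"x": 3.5, "y": 0.2, "z": 0, "yaw": 0}, {"x": 0, "y": 0, "z": 4.5, "yaw": 0}, {"x": 0, "y": 0, "z": 4.5, "yaw": 0}, {"x": 0, "y": 0, "z": 3.5, "yaw": 0}, {"x": 0, "y": 0, "z": 2, "yaw": 0}, {"x": 0, "y": 0, "z": 1, "yaw": 0}, {"x": 0, "y": 0, "z": 0, "yaw": 0}, {"x": 0, "y": 0, "z": 0, "yaw": 0}]}}

```text
clock: 35.55
eef_pos: [0.6088, -0.0037, 0.0218]
tool_rot: [2.187, 2.255, 0.001]
wrist_force: [0.8, 0.7, 0.1]
opening: 0.0003
gripper_force: 0.0
```

Request:
{"method": "play_rows", "body": {"increments": [{"x": -0.4, "y": 0, "z": 0, "yaw": 0}, {"x": -0.6, "y": 0, "z": 0, "yaw": 0}, {"x": -0.6, "y": 0, "z": 0, "yaw": 0}, {"x": -0.6, "y": 0, "z": 0, "yaw": 0}, {"x": -0.6, "y": 0, "z": 0, "yaw": 0}, {"x": -0.6, "y": 0, "z": 0, "yaw": 0}, {"x": -0.6, "y": 0, "z": 0, "yaw": 0}, {"x": -0.6, "y": 0, "z": 0, "yaw": 0}]}}

```text
clock: 36.35
eef_pos: [0.6112, -0.0453, 0.0231]
tool_rot: [-2.183, -2.258, -0.009]
wrist_force: [-0.8, 9.7, 6.2]
opening: 0.0005
gripper_force: 4.9
```

```bash
python3 go.py 612.8 -222 20 91.75;  python3 w.py scene s15 600 -190 130 22
```

```text
t 36.4 pos [611.2 -45.3  23.1] ang 91.9 tilt 0.35 F [-0.8  9.7  6.2] open 0.001 gf 4.9 q7 -0.42
 yaw first 0.003  then x -17.66 y -0.38 z 0.31
[265 247] 1040 ztop 0.398 rect c [646. -84.] sz [66. 11.] ang 42 bgr [27 33 40]
[138 247] 948 ztop 0.233 rect c [ 614. -316.] sz [231.  12.] ang 1 bgr [104 101 104]
[179 259] 103 ztop 0.029 rect c [ 526. -290.] sz [18. 60.] ang 13 bgr [137 126 126]
[235 272] 165 ztop 0.030 rect c [ 564. -167.] sz [47. 34.] ang 2 bgr [28 28 28]
[191 277] 277 ztop 0.032 rect c [ 576. -264.] sz [59. 55.] ang 21 bgr [96 92 91]
[229 308] 368 ztop 0.047 rect c [ 654. -172.] sz [56. 55.] ang 23 bgr [85 86 91]
[184 308] 430 ztop 0.040 rect c [ 652. -265.] sz [37. 45.] ang 88 bgr [75 73 75]
[167 332] 142 ztop 0.029 rect c [ 704. -288.] sz [66. 19.] ang 80 bgr [140 128 127]
```

Request:
{"method": "play_rows", "body": {"increments": [{"x": -0.8, "y": 0, "z": 0, "yaw": 0}, {"x": -0.9, "y": 0, "z": 0, "yaw": 0}, {"x": -0.9, "y": 0, "z": 0, "yaw": 0}, {"x": -0.9, "y": 0, "z": 0, "yaw": 0}, {"x": -0.9, "y": 0, "z": 0, "yaw": 0}, {"x": -0.9, "y": 0, "z": 0, "yaw": 0}, {"x": -0.9, "y": 0, "z": 0, "yaw": 0}, {"x": -0.8, "y": 0, "z": 0, "yaw": 0}]}}

```text
clock: 37.2
eef_pos: [0.6132, -0.1154, 0.023]
tool_rot: [-2.183, -2.258, -0.009]
wrist_force: [-1.0, 10.6, 6.8]
opening: 0.0002
gripper_force: 5.8
```

```bash
python3 go.py 612.8 -222 20 91.75;  python3 w.py scene s16 600 -240 140 22
```

```text
t 37.2 pos [ 613.2 -115.4   23. ] ang 91.9 tilt 0.33 F [-1.  10.6  6.8] open 0.000 gf 5.8 q7 -0.30
 yaw first 0.003  then x -10.65 y -0.36 z 0.30
[132 276] 5915 ztop 0.233 rect c [ 616. -346.] sz [237.  72.] ang 1 bgr [ 97 100 103]
[236 252] 2820 ztop 0.396 rect c [ 659. -133.] sz [64. 27.] ang 84 bgr [27 33 41]
[165 260] 263 ztop 0.028 rect c [ 529. -320.] sz [ 22. 120.] ang 8 bgr [141 129 129]
[203 273] 175 ztop 0.029 rect c [ 567. -237.] sz [50. 34.] ang 1 bgr [28 28 28]
[158 279] 283 ztop 0.032 rect c [ 580. -335.] sz [60. 56.] ang 9 bgr [96 92 91]
[195 309] 373 ztop 0.047 rect c [ 657. -241.] sz [56. 55.] ang 24 bgr [83 84 89]
```

Request:
{"method": "play_rows", "body": {"increments": [{"x": -0.8, "y": 0, "z": 0, "yaw": 0}, {"x": -0.9, "y": 0, "z": 0, "yaw": 0}, {"x": -0.9, "y": 0, "z": 0, "yaw": 0}, {"x": -0.9, "y": 0, "z": 0, "yaw": 0}, {"x": -0.9, "y": 0, "z": 0, "yaw": 0}, {"x": -0.9, "y": 0, "z": 0, "yaw": 0}, {"x": -0.9, "y": 0, "z": 0, "yaw": 0}, {"x": -0.8, "y": 0, "z": 0, "yaw": 0}]}}

```text
clock: 38.05
eef_pos: [0.6139, -0.1807, 0.023]
tool_rot: [-2.176, -2.256, -0.01]
wrist_force: [-8.5, 23.4, 14.7]
opening: 0.0004
gripper_force: 11.8
```

Request:
{"method": "play_rows", "body": {"increments": [{"x": -0.7, "y": 0, "z": 0, "yaw": 0}, {"x": -0.6, "y": 0, "z": 0, "yaw": 0}, {"x": -0.4, "y": 0, "z": 0, "yaw": 0}, {"x": -0.3, "y": 0, "z": 0, "yaw": 0}, {"x": -0.3, "y": 0, "z": 0, "yaw": 0}, {"x": 0, "y": 0, "z": 0, "yaw": 0}, {"x": 0, "y": 0, "z": 0, "yaw": 0}]}}

```text
clock: 38.75
eef_pos: [0.6135, -0.201, 0.023]
tool_rot: [-2.172, -2.255, -0.009]
wrist_force: [-12.4, 26.8, 18.6]
opening: 0.0005
gripper_force: 13.2
```

```bash
python3 go.py 612.8 -222 20 91.75;  python3 w.py scene s17 600 -300 180 22
```

```text
t 38.8 pos [ 613.5 -201.    23. ] ang 92.1 tilt 0.70 F [-12.4  26.8  18.6] open 0.001 gf 13.2 q7 -0.14
 yaw first 0.007  then x -2.09 y -0.13 z 0.30
[135 267] 16886 ztop 0.388 rect c [ 641. -193.] sz [ 60. 116.] ang 24 bgr [72 77 82]
[253 216] 264 ztop 0.076 rect c [ 430. -136.] sz [19. 31.] ang 1 bgr [16 27 43]
[154 310] 395 ztop 0.046 rect c [ 658. -326.] sz [56. 55.] ang 41 bgr [81 82 87]
```

Request:
{"method": "play_rows", "body": {"increments": [{"x": 0.5, "y": -0.2, "z": -0.2, "yaw": 0}, {"x": 0, "y": -0.2, "z": -0.2, "yaw": 0}, {"x": 0, "y": 0, "z": 0, "yaw": 0}, {"x": -0.5, "y": 0, "z": 0, "yaw": 0}, {"x": -0.5, "y": 0, "z": 0, "yaw": 0}, {"x": -0.3, "y": 0, "z": 0, "yaw": 0}, {"x": 0, "y": 0, "z": 0, "yaw": 0}, {"x": 0, "y": 0, "z": 0, "yaw": 0}]}}

```text
clock: 39.6
eef_pos: [0.611, -0.2194, 0.0253]
tool_rot: [-2.186, -2.255, -0.002]
wrist_force: [-1.4, 7.3, 0.2]
opening: 0.0005
gripper_force: 3.6
```

```bash
python3 go.py 612.8 -222 20 91.75;  python3 w.py scene s18 600 -300 180 22
```

```text
t 39.6 pos [ 611.  -219.4   25.3] ang 91.8 tilt 0.10 F [-1.4  7.3  0.2] open 0.001 gf 3.6 q7 -0.13
 yaw first 0.000  then x -0.26 y 0.17 z 0.53
[132 268] 16922 ztop 0.387 rect c [ 638. -206.] sz [ 61. 117.] ang 28 bgr [71 76 81]
[253 216] 258 ztop 0.074 rect c [ 430. -136.] sz [31. 19.] ang 88 bgr [15 27 43]
```

Freed up. Creep on until it stops hard.

Request:
{"method": "play_rows", "body": {"increments": [{"x": -0.2, "y": 0, "z": 0, "yaw": 0}, {"x": -0.2, "y": 0, "z": 0, "yaw": 0}, {"x": -0.2, "y": 0, "z": 0, "yaw": 0}, {"x": -0.2, "y": 0, "z": 0, "yaw": 0}, {"x": 0, "y": 0, "z": 0, "yaw": 0}, {"x": 0, "y": 0, "z": 0, "yaw": 0}]}}

```text
clock: 40.25
eef_pos: [0.6109, -0.2196, 0.0254]
tool_rot: [-2.176, -2.255, -0.009]
wrist_force: [-6.3, 23.0, 6.1]
opening: 0.0004
gripper_force: 11.7
```

```bash
python3 go.py 612.8 -222 20 91.75
python3 - <<'E'
from h import *
f=robot.grab_frame("scene"); P=cloud(f)*1000; cv2.imwrite("pics/s19.png",cv2.resize(f["img"][180:380,0:330],(800,485)))
E
```

```text
t 40.2 pos [ 610.9 -219.6   25.4] ang 92.0 tilt 0.59 F [-6.3 23.   6.1] open 0.000 gf 11.7 q7 -0.11
 yaw first 0.005  then x -0.24 y 0.18 z 0.54
```

View pics/s19.png

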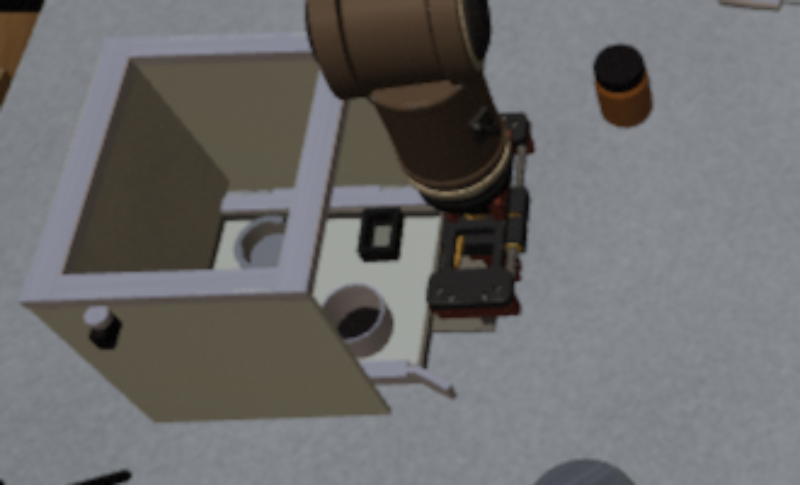

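The scene shows the tray deep in the box, with the hood, eyecup and adapter visible and standing. The stop is hard at about the expected position. I back off and check the handle.

Request:
{"method": "play_rows", "body": {"increments": [{"x": 0.5, "y": 0, "z": 0, "yaw": 0}, {"x": 1.5, "y": 0, "z": 0, "yaw": 0}, {"x": 2, "y": 0, "z": -3, "yaw": 0}, {"x": 2, "y": 0, "z": -4, "yaw": 0}, {"x": 2, "y": 0, "z": -4, "yaw": 0}, {"x": 0, "y": 0, "z": -4, "yaw": 0}, {"x": 0, "y": 0, "z": 0, "yaw": 0}, {"x": 0, "y": 0, "z": 0, "yaw": 0}]}}

```text
clock: 41.1
eef_pos: [0.6094, -0.15, 0.1764]
tool_rot: [2.186, 2.251, -0.0]
wrist_force: [-0.5, -0.1, -0.6]
opening: 0.0005
gripper_force: 0.0
```

```bash
python3 w.py wrist s20 610 -250 60 28;python3 w.py scene s20b 610 -250 60 28; python3 w.py top s20t 610 -250 60 28; python3 go.py 640 290 200 1.75; python3 w.py scene s21 600 250 150 57
python3 - <<'E'
from h import *
# horizontal line across rail: camera body y-extents at z 60..131
for n in ("s21","s20"):
  f=dict(np.load(n+".npz")); P=cloud(f).reshape(-1,3)*1000
  for a,b in ((620,650),(540,560)):
    q=P[(P[:,2]>110)&(P[:,2]<140)&(P[:,0]>a)&(P[:,0]<b)&(P[:,1]>120)&(P[:,1]<400)]
    if len(q)>10: print(n,a,np.round(np.percentile(q[:,1],[2,98]),1))
E
```

```text
[289 307] 111 ztop 0.045 rect c [ 582. -235.] sz [13.  6.] ang 66 bgr [50 56 60]
[351 308] 164 ztop 0.044 rect c [ 646. -234.] sz [ 9. 14.] ang 28 bgr [63 69 74]
[200 292] 237 ztop 0.048 rect c [ 616. -235.] sz [70. 12.] ang 1 bgr [65 71 75]
[402 197] 78 ztop 0.048 rect c [ 614. -238.] sz [71. 11.] ang 2 bgr [110 121 125]
t 41.2 pos [ 608.  -149.5  173.8] ang 91.7 tilt 0.11 F [-0.5 -0.1  0.4] open 0.000 gf 0.0 q7 -0.14
 yaw first 1.570  then x 4.54 y -43.84 z -2.62
[440 268] 2336 ztop 0.144 rect c [600. 280.] sz [96. 36.] ang 1 bgr [40 37 37]
[462 327] 276 ztop 0.106 rect c [711. 300.] sz [8. 9.] ang 27 bgr [17 19 19]
s21 620 [220.  298.1]
s21 540 [248.7 295.6]
```

Handle at y −235 to −238 against −238 expected, so the tray is home. Now the camera: I straddle the body with the open fingers.

Request:
{"method": "play_rows", "body": {"hand": 0.75, "increments": [{"x": 0, "y": 0, "z": -1, "yaw": 0.145}, {"x": 0, "y": 0, "z": -1, "yaw": 0.145}, {"x": 0, "y": 0, "z": -1, "yaw": 0.145}, {"x": 0, "y": 0, "z": 0, "yaw": 0.145}, {"x": 0, "y": 0, "z": 0, "yaw": 0.145}, {"x": 0, "y": 0, "z": 0, "yaw": 0.145}, {"x": 0, "y": 0, "z": 0, "yaw": 0.145}, {"x": 0, "y": 0, "z": 0, "yaw": 0.145}]}}

```text
clock: 42.1
eef_pos: [0.6083, -0.1487, 0.2038]
tool_rot: [-3.067, -0.678, 0.003]
wrist_force: [-0.1, 0.4, -0.7]
opening: 0.0609
gripper_force: 0.0
```

Request:
{"method": "play_rows", "body": {"increments": [{"x": 0, "y": 0, "z": 0, "yaw": 0.14}, {"x": 0, "y": 0, "z": 0, "yaw": 0.14}, {"x": 0, "y": 0, "z": 0, "yaw": 0.13}, {"x": 0.4, "y": -4.5, "z": 0, "yaw": 0}, {"x": 0.5, "y": -4.7, "z": 0, "yaw": 0}, {"x": 0.5, "y": -4.7, "z": 0, "yaw": 0}, {"x": 0.5, "y": -4.7, "z": 0, "yaw": 0}, {"x": 0.5, "y": -4.7, "z": 0, "yaw": 0}]}}

```text
clock: 42.9
eef_pos: [0.6249, 0.0864, 0.2039]
tool_rot: [3.141, 0.049, -0.003]
wrist_force: [0.3, -0.4, -0.2]
opening: 0.0663
gripper_force: 0.0
```

Request:
{"method": "play_rows", "body": {"increments": [{"x": 0.5, "y": -4.7, "z": 0, "yaw": 0}, {"x": 0.5, "y": -4.7, "z": 0, "yaw": 0}, {"x": 0.5, "y": -4.7, "z": 0, "yaw": 0}, {"x": 0.5, "y": -4.2, "z": 0, "yaw": 0}, {"x": 0, "y": 0, "z": 0, "yaw": 0}, {"x": 0, "y": 0, "z": 0, "yaw": 0}, {"x": 0, "y": 0, "z": 0, "yaw": 0}, {"x": 0, "y": 0, "z": 0, "yaw": 0}]}}

```text
clock: 43.7
eef_pos: [0.6401, 0.2663, 0.2047]
tool_rot: [3.14, 0.046, -0.0]
wrist_force: [-0.0, -0.4, -0.9]
opening: 0.0658
gripper_force: 0.0
```

```bash
python3 go.py 640 279 88 1.75; python3 w.py wrist s22 600 270 150 100
python3 - <<'E'
from h import *
f=dict(np.load("s22.npz")); P=cloud(f).reshape(-1,3)*1000
for a,b in ((620,630),(630,640),(640,655),(655,670)):
    q=P[(P[:,2]>110)&(P[:,2]<150)&(P[:,0]>a)&(P[:,0]<b)&(P[:,1]>120)&(P[:,1]<400)]
    if len(q)>10: print(a,np.round(np.percentile(q[:,1],[2,98]),1),np.percentile(q[:,2],90))
E
```

```text
t 43.7 pos [640.1 266.3 204.7] ang 1.7 tilt 0.08 F [-0.  -0.4 -0.9] open 0.066 gf 0.0 q7 -2.21
 yaw first -0.002  then x 0.03 y -1.27 z 11.67
[278 147] 105 ztop 0.105 rect c [711. 299.] sz [8. 8.] ang 89 bgr [28 25 23]
[319 386] 102150 ztop 0.323 rect c [664. 267.] sz [  5. 118.] ang 2 bgr [34 39 45]
620 [215.1 299.3] 133.41837756619717
630 [262.7 300.9] 137.93108882006274
640 [263.2 298.2] 134.834046698944
```

View pics/s22.png

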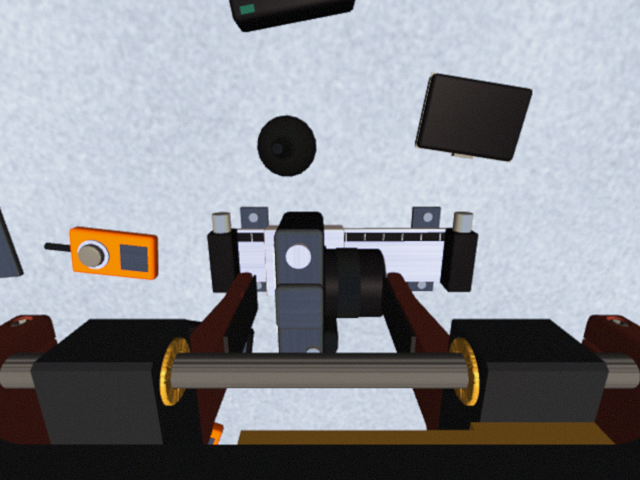

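Body spans y 263–299 at x 640 (wrist view, fingers either side at (225,320) and (410,310)). Lower onto it and push forward.

Request:
{"method": "play_rows", "body": {"increments": [{"x": 0, "y": -1.5, "z": 0, "yaw": 0}, {"x": 0, "y": 0, "z": 0, "yaw": 0}, {"x": 0, "y": 0, "z": 3, "yaw": 0}, {"x": 0, "y": 0, "z": 3.5, "yaw": 0}, {"x": 0, "y": 0, "z": 3, "yaw": 0}, {"x": 0, "y": 0, "z": 1.5, "yaw": 0}, {"x": 0, "y": 0, "z": 0.5, "yaw": 0}, {"x": 0, "y": 0, "z": 0, "yaw": 0}]}}

```text
clock: 44.55
eef_pos: [0.6391, 0.2841, 0.0904]
tool_rot: [-3.141, -0.05, 0.0]
wrist_force: [0.2, 0.5, -0.2]
opening: 0.0656
gripper_force: 0.0
```

Request:
{"method": "play_rows", "body": {"increments": [{"x": 0, "y": 0.8, "z": 0, "yaw": 0}, {"x": 0, "y": 1, "z": 0, "yaw": 0}, {"x": 0, "y": 1.2, "z": 0, "yaw": 0}, {"x": 0, "y": 1.2, "z": 0, "yaw": 0}, {"x": 0, "y": 1.2, "z": 0, "yaw": 0}, {"x": 0, "y": 1.2, "z": 0, "yaw": 0}, {"x": 0, "y": 1.2, "z": 0, "yaw": 0}, {"x": 0, "y": 1.2, "z": 0, "yaw": 0}]}}

```text
clock: 45.35
eef_pos: [0.6421, 0.1927, 0.0902]
tool_rot: [-3.141, -0.05, -0.0]
wrist_force: [1.2, 1.9, 1.5]
opening: 0.0659
gripper_force: 1.6
```

Request:
{"method": "play_rows", "body": {"increments": [{"x": 0, "y": 0.5, "z": 0, "yaw": 0}, {"x": 0, "y": 0.5, "z": 0, "yaw": 0}, {"x": 0, "y": 0.3, "z": 0, "yaw": 0}, {"x": 0, "y": 0, "z": 0, "yaw": 0}]}}

```text
clock: 45.75
eef_pos: [0.6421, 0.1799, 0.0898]
tool_rot: [3.14, 0.049, -0.001]
wrist_force: [-0.4, -0.4, -0.3]
opening: 0.0655
gripper_force: 0.0
```

```bash
python3 go.py 640 160 88 1.75; python3 w.py scene s23 600 230 200 120
```

```text
t 45.8 pos [642.1 179.9  89.8] ang 1.8 tilt 0.08 F [-0.4 -0.4 -0.3] open 0.066 gf 0.0 q7 -2.14
 yaw first 0.001  then x -0.27 y 1.98 z 0.18
[410 254] 5315 ztop 0.385 rect c [669. 175.] sz [74. 30.] ang 78 bgr [32 35 42]
```

Request:
{"method": "play_rows", "body": {"increments": [{"x": 0, "y": 0.5, "z": 0, "yaw": 0}, {"x": 0, "y": 0.5, "z": 0, "yaw": 0}, {"x": 0, "y": 0.4, "z": 0, "yaw": 0}, {"x": 0, "y": 0.3, "z": 0, "yaw": 0}, {"x": 0, "y": 0.3, "z": 0, "yaw": 0}, {"x": 0, "y": 0.3, "z": 0, "yaw": 0}, {"x": 0, "y": 0.2, "z": 0, "yaw": 0}, {"x": 0, "y": 0, "z": 0, "yaw": 0}]}}

```text
clock: 46.6
eef_pos: [0.6428, 0.1593, 0.0898]
tool_rot: [-3.137, -0.053, -0.001]
wrist_force: [-0.1, 10.4, -6.3]
opening: 0.0661
gripper_force: 5.4
```

```bash
python3 go.py 640 160 88 1.75
```

```text
t 46.6 pos [642.8 159.3  89.8] ang 2.0 tilt 0.26 F [-0.1 10.4 -6.3] open 0.066 gf 5.4 q7 -2.10
 yaw first 0.004  then x -0.27 y -0.08 z 0.18
```

Request:
{"method": "play_rows", "body": {"increments": [{"x": 0, "y": 0.2, "z": 0, "yaw": 0}, {"x": 0, "y": 0, "z": 0, "yaw": 0}, {"x": 0, "y": 0, "z": 0, "yaw": 0}, {"x": 0, "y": 0, "z": 0, "yaw": 0}]}}

```text
clock: 47.0
eef_pos: [0.6428, 0.1593, 0.0898]
tool_rot: [-3.135, -0.056, -0.001]
wrist_force: [2.4, 15.1, -9.2]
opening: 0.0661
gripper_force: 7.5
```

Request:
{"method": "play_rows", "body": {"increments": [{"x": 0, "y": -0.5, "z": 0, "yaw": 0}, {"x": 0, "y": -0.8, "z": 0, "yaw": 0}, {"x": 0, "y": 0, "z": 0, "yaw": 0}, {"x": 0, "y": 0, "z": -3, "yaw": 0}, {"x": 0, "y": 0, "z": -4, "yaw": 0}, {"x": 0, "y": 0, "z": -4, "yaw": 0}, {"x": 0, "y": 0, "z": 0, "yaw": 0}, {"x": 0, "y": 0, "z": 0, "yaw": 0}]}}

```text
clock: 47.8
eef_pos: [0.6435, 0.1661, 0.2014]
tool_rot: [3.141, 0.048, 0.004]
wrist_force: [0.7, -0.9, -0.6]
opening: 0.0655
gripper_force: 0.0
```

```bash
python3 w.py wrist s24 600 200 170 120
python3 - <<'E'
from h import *
f=dict(np.load("s24.npz")); P=cloud(f).reshape(-1,3)*1000
for a,b in ((620,630),(630,640),(640,655)):
    q=P[(P[:,2]>110)&(P[:,2]<150)&(P[:,0]>a)&(P[:,0]<b)&(P[:,1]>70)&(P[:,1]<400)]
    if len(q)>10: print(a,np.round(np.percentile(q[:,1],[2,98]),1))
f=dict(np.load("w8.npz")); P=cloud(f); m=((P[...,2]>.0235)&(P[...,2]<.03)&(P[...,0]>.44)&(P[...,0]<.51)&(P[...,1]>.33)&(P[...,1]<.45)).astype(np.uint8)
q=P[m>0]*1000; print("button",cv2.minEnclosingCircle(q[:,:2].astype(np.float32)),len(q),q.mean(0))
E
python3 go.py 476 406 120 1.75
```

```text
[319 390] 99070 ztop 0.320 rect c [667. 166.] sz [  5. 118.] ang 2 bgr [33 37 44]
620 [106.4 190.2]
630 [153.9 192.5]
640 [154.7 190.8]
button ((475.6390380859375, 407.1539306640625), 12.760787010192871) 1065 [475.62205112 406.99908258  25.25742618]
t 47.9 pos [642.7 165.8 199.9] ang 1.8 tilt 0.06 F [ 0.3 -0.4 -0.5] open 0.066 gf 0.0 q7 -2.07
 yaw first 0.000  then x -15.93 y -24.52 z 7.99
```

Request:
{"method": "play_rows", "body": {"hand": 0, "increments": [{"x": -2.6, "y": -4.1, "z": 0, "yaw": 0}, {"x": -2.7, "y": -4.1, "z": 0, "yaw": 0}, {"x": -2.7, "y": -4.1, "z": 0, "yaw": 0}, {"x": -2.7, "y": -4.1, "z": 0, "yaw": 0}, {"x": -2.7, "y": -4.1, "z": 0, "yaw": 0}, {"x": -2.6, "y": -4.1, "z": 0, "yaw": 0}, {"x": 0, "y": 0, "z": 4, "yaw": 0}, {"x": 0, "y": 0, "z": 4, "yaw": 0}]}}

```text
clock: 48.65
eef_pos: [0.4734, 0.4092, 0.1188]
tool_rot: [-3.14, -0.056, -0.001]
wrist_force: [1.8, -0.3, -0.2]
opening: 0.0053
gripper_force: 0.0
```

Request:
{"method": "play_rows", "body": {"increments": [{"x": 0, "y": 0, "z": 4, "yaw": 0}, {"x": 0, "y": 0, "z": 3, "yaw": 0}, {"x": 0, "y": 0, "z": 1, "yaw": 0}, {"x": 0, "y": 0, "z": 0, "yaw": 0}, {"x": 0, "y": 0, "z": 0, "yaw": 0}, {"x": 0, "y": 0, "z": 0, "yaw": 0}]}}

```text
clock: 49.25
eef_pos: [0.4759, 0.4084, 0.0419]
tool_rot: [-3.14, -0.05, -0.003]
wrist_force: [-0.3, -0.4, -1.2]
opening: 0.0004
gripper_force: 0.0
```

```bash
python3 go.py 475.6 407 26 1.75
python3 - <<'E'
from h import *
f=robot.grab_frame("scene"); cv2.imwrite("pics/s25.png",cv2.resize(f["img"][170:310,380:580],(700,490)))
P=cloud(f).reshape(-1,3)*1000
for a,b in ((540,560),(640,655)):
    q=P[(P[:,2]>110)&(P[:,2]<150)&(P[:,0]>a)&(P[:,0]<b)&(P[:,1]>70)&(P[:,1]<400)]
    if len(q)>10: print(a,np.round(np.percentile(q[:,1],[2,98]),1))
E
python3 w.py scene s26 610 -300 150 26
```

```text
t 49.2 pos [475.9 408.4  41.9] ang 1.8 tilt 0.15 F [-0.3 -0.4 -1.2] open 0.000 gf 0.0 q7 -2.64
 yaw first 0.001  then x -0.03 y 0.14 z 1.59
540 [140. 188.]
640 [154.8 191.5]
[114 274] 9537 ztop 0.232 rect c [ 617. -381.] sz [237. 142.] ang 1 bgr [88 93 96]
[200 291] 242 ztop 0.048 rect c [ 616. -236.] sz [70. 12.] ang 1 bgr [61 67 70]
```

View pics/s25.png

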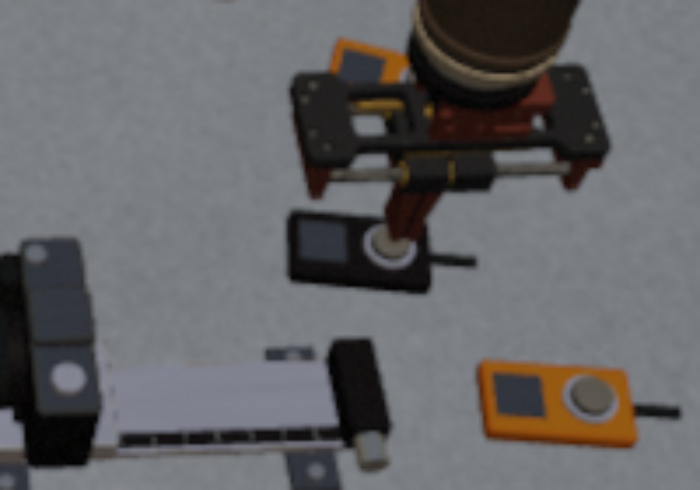

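The shut fingers are over the black remote's button (395,240 in the crop). Camera and tray are unchanged. Press.

Request:
{"method": "play_rows", "body": {"increments": [{"x": 0, "y": 0.1, "z": 1, "yaw": 0}, {"x": 0, "y": 0, "z": 0.5, "yaw": 0}, {"x": 0, "y": 0, "z": 0.4, "yaw": 0}, {"x": 0, "y": 0, "z": 0.4, "yaw": 0}, {"x": 0, "y": 0, "z": 0.3, "yaw": 0}, {"x": 0, "y": 0, "z": 0, "yaw": 0}, {"x": 0, "y": 0, "z": 0, "yaw": 0}, {"x": 0, "y": 0, "z": 0, "yaw": 0}]}}

```text
clock: 50.15
eef_pos: [0.4756, 0.4065, 0.0195]
tool_rot: [3.14, 0.049, 0.005]
wrist_force: [-11.4, -13.9, 50.4]
opening: 0.0004
gripper_force: 25.0
```

Request:
{"method": "play_rows", "body": {"increments": [{"x": 0, "y": 0, "z": -0.5, "yaw": 0}, {"x": 0, "y": 0, "z": -1.5, "yaw": 0}, {"x": 0, "y": 0, "z": -4, "yaw": 0}, {"x": 0, "y": 0, "z": -4.5, "yaw": 0}, {"x": 0, "y": 0, "z": -4.5, "yaw": 0}, {"x": 0, "y": 0, "z": -3, "yaw": 0}, {"x": 0, "y": 0, "z": 0, "yaw": 0}, {"x": 0, "y": 0, "z": 0, "yaw": 0}]}}

```text
clock: 50.95
eef_pos: [0.4751, 0.4066, 0.1944]
tool_rot: [-3.141, -0.05, -0.001]
wrist_force: [-0.3, -0.1, -0.8]
opening: 0.0001
gripper_force: 0.0
```

```bash
python3 go.py 642 172 202 1.75
python3 - <<'E'
from h import *
f=robot.grab_frame("scene"); P=cloud(f).reshape(-1,3)*1000
q=P[(abs(P[:,0]-477)<8)&(abs(P[:,1]-408)<8)&(P[:,2]<60)]; print(len(q),np.median(q[:,2]))
f=dict(np.load("scene0.npz")); P=cloud(f).reshape(-1,3)*1000
q=P[(abs(P[:,0]-477)<8)&(abs(P[:,1]-408)<8)&(P[:,2]<60)]; print(len(q),np.median(q[:,2]))
E
```

```text
t 51.0 pos [475.1 406.6 194.4] ang 1.8 tilt 0.04 F [-0.3 -0.1 -0.8] open 0.000 gf 0.0 q7 -2.55
 yaw first 0.001  then x 15.97 y 23.96 z -0.76
42 26.551808327166746
43 25.803121315650877
```

Button is up. Back to the camera to straddle it again and pull it to the rear stop.

Request:
{"method": "play_rows", "body": {"hand": 0.75, "increments": [{"x": 0, "y": 0, "z": -1, "yaw": 0}, {"x": 2.7, "y": 4, "z": 0, "yaw": 0}, {"x": 2.7, "y": 4, "z": 0, "yaw": 0}, {"x": 2.7, "y": 4, "z": 0, "yaw": 0}, {"x": 2.7, "y": 4, "z": 0, "yaw": 0}, {"x": 2.6, "y": 4, "z": 0, "yaw": 0}, {"x": 2.6, "y": 4, "z": 0, "yaw": 0}, {"x": 0, "y": 0, "z": 0, "yaw": 0}]}}

```text
clock: 51.8
eef_pos: [0.6463, 0.1624, 0.2023]
tool_rot: [3.137, 0.033, -0.001]
wrist_force: [0.4, -0.1, 0.2]
opening: 0.0609
gripper_force: 0.0
```

Request:
{"method": "play_rows", "body": {"increments": [{"x": 0, "y": 0, "z": 0, "yaw": 0}, {"x": 0, "y": 0, "z": 0, "yaw": 0}, {"x": 0, "y": 0, "z": 0, "yaw": 0}]}}

```text
clock: 52.1
eef_pos: [0.6416, 0.1737, 0.2041]
tool_rot: [-3.141, -0.054, 0.001]
wrist_force: [-0.3, 0.4, -0.8]
opening: 0.0656
gripper_force: 0.0
```

```bash
python3 go.py 642 173 90 1.75
python3 - <<'E'
from h import *
f=robot.grab_frame("wrist"); P=cloud(f).reshape(-1,3)*1000
for a,b in ((630,640),(640,655)):
    q=P[(P[:,2]>110)&(P[:,2]<150)&(P[:,0]>a)&(P[:,0]<b)&(P[:,1]>70)&(P[:,1]<400)]
    print(a,np.round(np.percentile(q[:,1],[2,98]),1))
E
```

```text
t 52.1 pos [641.6 173.7 204.1] ang 2.0 tilt 0.05 F [-0.3  0.4 -0.8] open 0.066 gf 0.0 q7 -2.08
 yaw first 0.004  then x 0.04 y 0.07 z 11.41
630 [154.3 192.1]
640 [154.9 190.7]
```

Request:
{"method": "play_rows", "body": {"increments": [{"x": 0, "y": 0, "z": 3, "yaw": 0}, {"x": 0, "y": 0, "z": 3.5, "yaw": 0}, {"x": 0, "y": 0, "z": 3, "yaw": 0}, {"x": 0, "y": 0, "z": 1.4, "yaw": 0}, {"x": 0, "y": 0, "z": 0.5, "yaw": 0}, {"x": 0, "y": 0, "z": 0, "yaw": 0}, {"x": 0, "y": -0.8, "z": 0, "yaw": 0}, {"x": 0, "y": -1, "z": 0, "yaw": 0}]}}

```text
clock: 52.95
eef_pos: [0.6431, 0.1899, 0.0918]
tool_rot: [3.141, 0.048, 0.004]
wrist_force: [0.9, -3.2, 3.2]
opening: 0.0661
gripper_force: 1.7
```

Request:
{"method": "play_rows", "body": {"increments": [{"x": 0, "y": -1.2, "z": 0, "yaw": 0}, {"x": 0, "y": -1.3, "z": 0, "yaw": 0}, {"x": 0, "y": -1.3, "z": 0, "yaw": 0}, {"x": 0, "y": -1.3, "z": 0, "yaw": 0}, {"x": 0, "y": -1.3, "z": 0, "yaw": 0}, {"x": 0, "y": -1.3, "z": 0, "yaw": 0}, {"x": 0, "y": -1.3, "z": 0, "yaw": 0}, {"x": 0, "y": -1.2, "z": 0, "yaw": 0}]}}

```text
clock: 53.75
eef_pos: [0.6386, 0.293, 0.09]
tool_rot: [-3.141, -0.05, 0.0]
wrist_force: [1.0, -3.5, 2.6]
opening: 0.0658
gripper_force: 1.6
```

Request:
{"method": "play_rows", "body": {"increments": [{"x": 0, "y": -0.8, "z": 0, "yaw": 0}, {"x": 0, "y": -0.5, "z": 0, "yaw": 0}, {"x": 0, "y": -0.5, "z": 0, "yaw": 0}, {"x": 0, "y": -0.4, "z": 0, "yaw": 0}, {"x": 0, "y": -0.3, "z": 0, "yaw": 0}, {"x": 0, "y": 0, "z": 0, "yaw": 0}, {"x": 0, "y": 0, "z": 0, "yaw": 0}]}}

```text
clock: 54.45
eef_pos: [0.6378, 0.3173, 0.09]
tool_rot: [-3.14, -0.05, 0.0]
wrist_force: [-0.3, 0.1, 0.2]
opening: 0.0658
gripper_force: 0.0
```

```bash
python3 go.py 637 326 90 1.75
```

```text
t 54.5 pos [637.8 317.3  90. ] ang 1.8 tilt 0.06 F [-0.3  0.1  0.2] open 0.066 gf 0.0 q7 -2.31
 yaw first 0.002  then x -0.06 y -0.87 z 0.00
```

Request:
{"method": "play_rows", "body": {"increments": [{"x": 0, "y": -0.4, "z": 0, "yaw": 0}, {"x": 0, "y": -0.4, "z": 0, "yaw": 0}, {"x": 0, "y": -0.3, "z": 0, "yaw": 0}, {"x": 0, "y": -0.2, "z": 0, "yaw": 0}, {"x": 0, "y": 0, "z": 0, "yaw": 0}, {"x": 0, "y": 0, "z": 0, "yaw": 0}]}}

```text
clock: 55.05
eef_pos: [0.6377, 0.3271, 0.0899]
tool_rot: [3.137, 0.047, -0.002]
wrist_force: [-1.8, -8.2, 2.6]
opening: 0.0656
gripper_force: 4.2
```

Request:
{"method": "play_rows", "body": {"increments": [{"x": 0, "y": -0.2, "z": 0, "yaw": 0}, {"x": 0, "y": 0, "z": 0, "yaw": 0}, {"x": 0, "y": 0, "z": 0, "yaw": 0}]}}

```text
clock: 55.35
eef_pos: [0.6378, 0.3271, 0.0898]
tool_rot: [3.134, 0.046, -0.003]
wrist_force: [-4.1, -12.9, 5.8]
opening: 0.066
gripper_force: 6.4
```

Stalled at the rear stop; the two contact positions differ by 168 mm = 140 mm travel + finger slack, as they should. Now the tray handle.

Request:
{"method": "play_rows", "body": {"increments": [{"x": 0, "y": 0.6, "z": 0, "yaw": 0}, {"x": 0, "y": 0.7, "z": 0, "yaw": 0}, {"x": 0, "y": 0, "z": -3, "yaw": 0}, {"x": 0, "y": 0, "z": -4, "yaw": 0}, {"x": 0, "y": 0, "z": -4, "yaw": 0}, {"x": -0.4, "y": 4.7, "z": 0, "yaw": 0}, {"x": -0.4, "y": 4.7, "z": 0, "yaw": 0}, {"x": -0.4, "y": 4.7, "z": 0, "yaw": 0}]}}

```text
clock: 56.15
eef_pos: [0.6303, 0.177, 0.2007]
tool_rot: [-3.14, -0.053, -0.002]
wrist_force: [1.1, -0.1, -0.2]
opening: 0.0655
gripper_force: 0.0
```

Request:
{"method": "play_rows", "body": {"hand": 1, "increments": [{"x": -0.4, "y": 4.7, "z": 0, "yaw": 0}, {"x": -0.4, "y": 4.7, "z": 0, "yaw": 0}, {"x": -0.4, "y": 4.7, "z": 0, "yaw": 0}, {"x": -0.3, "y": 4.7, "z": 0, "yaw": 0}, {"x": -0.3, "y": 4.7, "z": 0, "yaw": 0}, {"x": -0.3, "y": 4.7, "z": 0, "yaw": 0}, {"x": 0, "y": 0, "z": 0, "yaw": -0.145}, {"x": 0, "y": 0, "z": 0, "yaw": -0.145}]}}

```text
clock: 56.95
eef_pos: [0.6186, -0.1069, 0.2003]
tool_rot: [3.1, 0.507, 0.002]
wrist_force: [0.4, 1.8, -0.5]
opening: 0.0878
gripper_force: 0.0
```

Request:
{"method": "play_rows", "body": {"increments": [{"x": 0, "y": 0, "z": 0, "yaw": -0.145}, {"x": 0, "y": 0, "z": 0, "yaw": -0.145}, {"x": 0, "y": 0, "z": 0, "yaw": -0.145}, {"x": 0, "y": 0, "z": 0, "yaw": -0.145}, {"x": 0, "y": 0, "z": 0, "yaw": -0.145}, {"x": 0, "y": 0, "z": 0, "yaw": -0.145}, {"x": 0, "y": 0, "z": 0, "yaw": -0.145}, {"x": 0, "y": 0, "z": 0, "yaw": -0.145}]}}

```text
clock: 57.75
eef_pos: [0.6188, -0.1044, 0.2004]
tool_rot: [2.311, 2.128, 0.002]
wrist_force: [-0.2, -0.5, -0.6]
opening: 0.0879
gripper_force: 0.0
```

Request:
{"method": "play_rows", "body": {"increments": [{"x": 0, "y": 0, "z": 0, "yaw": -0.12}, {"x": 0, "y": 0, "z": 0, "yaw": 0}, {"x": 0, "y": 0, "z": 0, "yaw": 0}, {"x": 0, "y": 0, "z": 0, "yaw": 0}]}}

```text
clock: 58.15
eef_pos: [0.6185, -0.1049, 0.2003]
tool_rot: [2.189, 2.253, 0.001]
wrist_force: [0.0, 0.5, -0.8]
opening: 0.0878
gripper_force: 0.0
```

```bash
python3 go.py 614.5 -237 18 91.75; python3 w.py wrist s30 612 -240 50 28; python3 w.py scene s30b 612 -240 50 28;python3 w.py top s30c 612 -240 50 28
python3 - <<'E'
from h import *
f=robot.grab_frame("scene"); P=cloud(f).reshape(-1,3)*1000
for a,b in ((630,640),(640,655)):
    q=P[(P[:,2]>110)&(P[:,2]<150)&(P[:,0]>a)&(P[:,0]<b)&(P[:,1]>70)&(P[:,1]<400)]
    print(a,np.round(np.percentile(q[:,1],[2,98]),1))
E
```

```text
t 58.1 pos [ 618.5 -104.9  200.3] ang 91.6 tilt 0.03 F [ 0.   0.5 -0.8] open 0.088 gf 0.0 q7 -0.21
 yaw first -0.002  then x -13.19 y -0.81 z 18.23
[311 335] 1043 ztop 0.044 rect c [ 615. -236.] sz [70. 13.] ang 2 bgr [62 69 74]
[200 291] 236 ztop 0.048 rect c [ 616. -235.] sz [71. 13.] ang 1 bgr [64 70 74]
630 [294. 329.]
640 [294.8 330. ]
```

Request:
{"method": "play_rows", "body": {"increments": [{"x": -4.4, "y": -0.3, "z": 0, "yaw": 0}, {"x": -4.4, "y": -0.3, "z": 0, "yaw": 0}, {"x": -4.3, "y": -0.1, "z": 0, "yaw": 0}, {"x": 0, "y": 0, "z": 0, "yaw": 0}, {"x": 0, "y": 0, "z": 3.5, "yaw": 0}, {"x": 0, "y": 0, "z": 4, "yaw": 0}, {"x": 0, "y": 0, "z": 4, "yaw": 0}, {"x": 0, "y": 0, "z": 0, "yaw": 0}]}}

```text
clock: 59.15
eef_pos: [0.6119, -0.2353, 0.0798]
tool_rot: [-2.181, -2.25, 0.006]
wrist_force: [-0.3, -0.6, -0.7]
opening: 0.0876
gripper_force: 0.0
```

Request:
{"method": "play_rows", "body": {"increments": [{"x": 0, "y": 0, "z": 0, "yaw": 0}, {"x": 0, "y": 0, "z": 0, "yaw": 0}]}}

```text
clock: 59.35
eef_pos: [0.6171, -0.2361, 0.0877]
tool_rot: [2.185, 2.254, 0.003]
wrist_force: [0.1, 0.6, 0.3]
opening: 0.088
gripper_force: 0.0
```

```bash
python3 go.py 615 -236.5 17 91.75; python3 w.py wrist s31 612 -240 50 28
```

```text
t 59.4 pos [ 617.1 -236.1   87.7] ang 91.8 tilt 0.19 F [0.1 0.6 0.3] open 0.088 gf 0.0 q7 -0.07
 yaw first 0.001  then x -0.04 y -0.21 z 7.07
[314 258] 2424 ztop 0.044 rect c [ 615. -236.] sz [70. 12.] ang 1 bgr [75 84 90]
[280 406] 56810 ztop 0.207 rect c [ 612. -213.] sz [100.   4.] ang 2 bgr [21 25 29]
```

Request:
{"method": "play_rows", "body": {"increments": [{"x": 0, "y": -0.15, "z": 2.5, "yaw": 0}, {"x": 0, "y": 0, "z": 2.5, "yaw": 0}, {"x": 0, "y": 0, "z": 1.3, "yaw": 0}, {"x": 0, "y": 0, "z": 0.7, "yaw": 0}, {"x": 0, "y": 0, "z": 0, "yaw": 0}, {"x": 0, "y": 0, "z": 0, "yaw": 0}, {"x": 0, "y": 0, "z": 0, "yaw": 0}]}}

```text
clock: 60.1
eef_pos: [0.6148, -0.2365, 0.0164]
tool_rot: [2.186, 2.254, 0.001]
wrist_force: [-0.2, 0.9, 0.5]
opening: 0.0878
gripper_force: 0.0
```

Request:
{"method": "play_rows", "body": {"hand": 0, "increments": [{"x": 0, "y": 0, "z": 0, "yaw": 0}, {"x": 0, "y": 0, "z": 0, "yaw": 0}, {"x": 0, "y": 0, "z": 0, "yaw": 0}, {"x": 0, "y": 0, "z": 0, "yaw": 0}, {"x": 0, "y": 0, "z": 0, "yaw": 0}, {"x": 0, "y": 0, "z": 0, "yaw": 0}, {"x": 0, "y": 0, "z": 0, "yaw": 0}]}}

```text
clock: 60.8
eef_pos: [0.6142, -0.2364, 0.0155]
tool_rot: [2.186, 2.255, 0.0]
wrist_force: [-1.7, -0.4, 5.4]
opening: 0.0699
gripper_force: 30.0
```

```bash
python3 go.py 607 5 17 91.75
```

```text
t 60.8 pos [ 614.2 -236.4   15.5] ang 91.8 tilt 0.03 F [-1.7 -0.4  5.4] open 0.070 gf 30.0 q7 -0.11
 yaw first 0.000  then x 24.15 y 0.02 z -0.15
```

Request:
{"method": "play_rows", "body": {"increments": [{"x": 0.3, "y": 0, "z": -0.15, "yaw": 0}, {"x": 0.6, "y": 0, "z": 0, "yaw": 0}, {"x": 0.9, "y": 0, "z": 0, "yaw": 0}, {"x": 0.9, "y": 0, "z": 0, "yaw": 0}, {"x": 0.9, "y": 0, "z": 0, "yaw": 0}, {"x": 0.9, "y": 0, "z": 0, "yaw": 0}, {"x": 0.9, "y": 0, "z": 0, "yaw": 0}, {"x": 0.9, "y": 0, "z": 0, "yaw": 0}]}}

```text
clock: 61.6
eef_pos: [0.6119, -0.1723, 0.0166]
tool_rot: [-2.186, -2.256, 0.0]
wrist_force: [0.2, -2.0, -5.0]
opening: 0.0696
gripper_force: 30.0
```

```bash
python3 go.py 607 5 17 91.75;  python3 w.py scene s32 600 -240 140 22
```

```text
t 61.6 pos [ 611.9 -172.3   16.6] ang 91.8 tilt 0.02 F [ 0.2 -2.  -5. ] open 0.070 gf 30.0 q7 -0.22
 yaw first 0.001  then x 17.74 y 0.05 z -0.04
[212 246] 5444 ztop 0.397 rect c [ 634. -161.] sz [ 59. 113.] ang 28 bgr [35 39 46]
[131 274] 5603 ztop 0.233 rect c [ 616. -347.] sz [237.  72.] ang 1 bgr [ 98 101 104]
[185 273] 174 ztop 0.031 rect c [ 563. -278.] sz [47. 34.] ang 3 bgr [22 23 23]
[146 279] 163 ztop 0.032 rect c [ 577. -362.] sz [35. 59.] ang 89 bgr [93 90 89]
[177 308] 400 ztop 0.048 rect c [ 655. -280.] sz [56. 55.] ang 21 bgr [81 82 87]
```

Sliding freely with the parts upright. Continue.

Request:
{"method": "play_rows", "body": {"increments": [{"x": 0.9, "y": 0, "z": 0, "yaw": 0}, {"x": 0.9, "y": 0, "z": 0, "yaw": 0}, {"x": 0.9, "y": 0, "z": 0, "yaw": 0}, {"x": 0.9, "y": 0, "z": 0, "yaw": 0}, {"x": 0.9, "y": 0, "z": 0, "yaw": 0}, {"x": 0.9, "y": 0, "z": 0, "yaw": 0}, {"x": 0.9, "y": 0, "z": 0, "yaw": 0}, {"x": 0.9, "y": 0, "z": 0, "yaw": 0}]}}

```text
clock: 62.45
eef_pos: [0.6097, -0.1006, 0.0167]
tool_rot: [2.187, 2.256, -0.0]
wrist_force: [0.5, -1.8, -3.8]
opening: 0.07
gripper_force: 30.0
```

Request:
{"method": "play_rows", "body": {"increments": [{"x": 0.9, "y": 0, "z": 0, "yaw": 0}, {"x": 0.9, "y": 0, "z": 0, "yaw": 0}, {"x": 0.9, "y": 0, "z": 0, "yaw": 0}, {"x": 0.9, "y": 0, "z": 0, "yaw": 0}, {"x": 0.9, "y": 0, "z": 0, "yaw": 0}, {"x": 0.9, "y": 0, "z": 0, "yaw": 0}, {"x": 0.9, "y": 0, "z": 0, "yaw": 0}, {"x": 0.9, "y": 0, "z": 0, "yaw": 0}]}}

```text
clock: 63.25
eef_pos: [0.6075, -0.0287, 0.0166]
tool_rot: [2.187, 2.256, -0.0]
wrist_force: [-0.4, -2.0, -4.3]
opening: 0.0699
gripper_force: 30.0
```

Request:
{"method": "play_rows", "body": {"increments": [{"x": 0.9, "y": 0, "z": 0, "yaw": 0}, {"x": 0.9, "y": 0, "z": 0, "yaw": 0}, {"x": 0.9, "y": 0, "z": 0, "yaw": 0}, {"x": 0.7, "y": 0, "z": 0, "yaw": 0}, {"x": 0.4, "y": 0, "z": 0, "yaw": 0}, {"x": 0.2, "y": 0, "z": 0, "yaw": 0}, {"x": 0, "y": 0, "z": 0, "yaw": 0}, {"x": 0, "y": 0, "z": 0, "yaw": 0}]}}

```text
clock: 64.05
eef_pos: [0.6063, 0.0112, 0.0167]
tool_rot: [-2.186, -2.256, -0.001]
wrist_force: [-0.8, 0.8, -4.3]
opening: 0.07
gripper_force: 30.0
```

```bash
python3 go.py 607 10 17 91.75;  python3 w.py scene s33 600 -130 130 22
```

```text
t 64.0 pos [606.3  11.2  16.7] ang 91.8 tilt 0.05 F [-0.8  0.8 -4.3] open 0.070 gf 30.0 q7 -0.53
 yaw first 0.001  then x -0.12 y 0.06 z -0.03
[296 238] 1503 ztop 0.398 rect c [621. -38.] sz [118.  14.] ang 34 bgr [27 32 38]
[269 270] 169 ztop 0.031 rect c [558. -95.] sz [47. 33.] ang 6 bgr [33 33 33]
[224 276] 270 ztop 0.032 rect c [ 573. -190.] sz [59. 56.] ang 7 bgr [98 94 92]
[265 305] 361 ztop 0.048 rect c [649. -97.] sz [56. 55.] ang 27 bgr [86 86 91]
[220 306] 421 ztop 0.041 rect c [ 648. -191.] sz [38. 45.] ang 89 bgr [76 75 77]
```

Request:
{"method": "play_rows", "body": {"increments": [{"x": 0.4, "y": 0, "z": 0, "yaw": 0}, {"x": 0.5, "y": 0, "z": 0, "yaw": 0}, {"x": 0.3, "y": 0, "z": 0, "yaw": 0}, {"x": 0, "y": 0, "z": 0.1, "yaw": 0}, {"x": 0, "y": 0, "z": 0, "yaw": 0}, {"x": 0, "y": 0, "z": 0, "yaw": 0}]}}

```text
clock: 64.7
eef_pos: [0.6057, 0.0235, 0.0157]
tool_rot: [-2.185, -2.256, -0.001]
wrist_force: [-1.4, 1.9, -2.6]
opening: 0.0697
gripper_force: 30.0
```

Request:
{"method": "play_rows", "body": {"hand": 1, "increments": [{"x": 0, "y": 0, "z": 0, "yaw": 0}, {"x": 0, "y": 0, "z": 0, "yaw": 0}, {"x": 0, "y": 0, "z": 0, "yaw": 0}, {"x": 0, "y": 0, "z": 0, "yaw": 0}, {"x": 0, "y": 0, "z": 0, "yaw": 0}, {"x": 0, "y": 0, "z": -2, "yaw": 0}, {"x": 0, "y": 0, "z": -4, "yaw": 0}, {"x": 0, "y": 0, "z": -4, "yaw": 0}]}}

```text
clock: 65.5
eef_pos: [0.6053, 0.0226, 0.1162]
tool_rot: [-2.185, -2.255, 0.002]
wrist_force: [0.7, -0.9, 0.2]
opening: 0.0881
gripper_force: 0.0
```

Request:
{"method": "play_rows", "body": {"increments": [{"x": 0, "y": 0, "z": -4, "yaw": 0}, {"x": 0, "y": -4, "z": -4, "yaw": 0}, {"x": 0, "y": -4, "z": 0, "yaw": 0}, {"x": 0, "y": -4, "z": 0, "yaw": 0}, {"x": 0, "y": 0, "z": 0, "yaw": 0}, {"x": 0, "y": 0, "z": 0, "yaw": 0}, {"x": 0, "y": 0, "z": 0, "yaw": 0}]}}

```text
clock: 66.2
eef_pos: [0.4919, 0.0189, 0.1913]
tool_rot: [2.187, 2.255, 0.002]
wrist_force: [-0.1, 0.3, -0.2]
opening: 0.0878
gripper_force: 0.0
```

```bash
python3 go.py 607 10 17 91.75;  python3 w.py scene s34 600 -90 170 22
python3 - <<'E'
from h import *
f=dict(np.load("s34.npz")); P=cloud(f).reshape(-1,3)*1000
q=P[(P[:,2]>110)&(P[:,2]<150)&(P[:,0]>630)&(P[:,0]<655)&(P[:,1]>70)&(P[:,1]<400)]
print(np.round(np.percentile(q[:,1],[2,98]),1))
q=P[(abs(P[:,0]-477)<8)&(abs(P[:,1]-408)<8)&(P[:,2]<60)]; print("button",np.median(q[:,2]))
E
```

```text
t 66.2 pos [491.9  18.9 191.3] ang 91.7 tilt 0.08 F [-0.1  0.3 -0.2] open 0.088 gf 0.0 q7 -0.38
 yaw first -0.000  then x -1.24 y 11.48 z 17.43
[319 175] 2500 ztop 0.397 rect c [517.  19.] sz [36. 80.] ang 0 bgr [29 33 39]
[256 218] 240 ztop 0.074 rect c [ 435. -131.] sz [34. 10.] ang 90 bgr [13 27 45]
[275 269] 153 ztop 0.030 rect c [556. -82.] sz [48. 31.] ang 4 bgr [29 29 28]
[230 276] 263 ztop 0.033 rect c [ 573. -179.] sz [57. 57.] ang 7 bgr [93 89 88]
[323 288] 181 ztop 0.048 rect c [608.  25.] sz [68. 11.] ang 0 bgr [78 84 88]
[271 305] 343 ztop 0.047 rect c [648. -85.] sz [56. 54.] ang 42 bgr [82 83 88]
[226 306] 416 ztop 0.040 rect c [ 648. -178.] sz [46. 37.] ang 0 bgr [72 70 72]
[294.4 329.7]
button 25.59617575844486
```

View pics/s34.png

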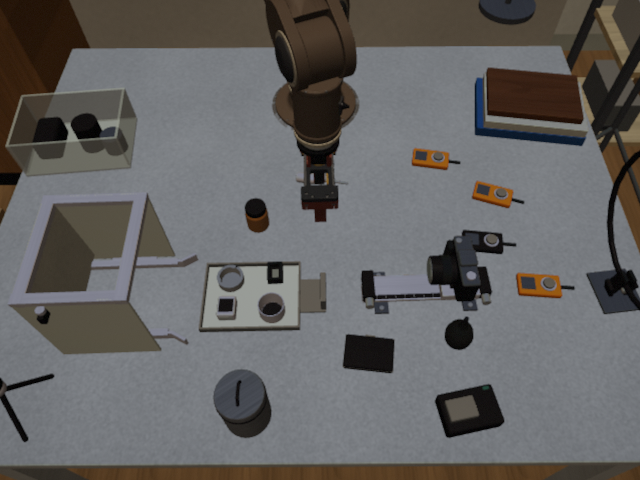

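The picture shows the tray out at (252,296) with all four parts standing: adapter (231,277), eyecup (275,271), finder (226,307) and hood (271,305). The camera is at the rear stop at (465,270), and the arm is clear.

```bash
python3 -c "
from cell import robot; print(robot.sign_off())"
```

```text
the job is handed in; nothing more can be done
None
```

I handed the job in at about 66 s with every step carried out; sign-off returned no verdict, so I can't confirm it passed, but the last picture shows the four parts standing on the drawn-out tray, the camera at the rear stop, the release up and the arm clear.

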